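# Brace the cocoa jar and take off its tight lid

## Task

The twist-off lid of the amber jar is too tight to open with the jar standing loose: first bring the jar, with its lid still tight, in through the open front of the steel brace and under its lips until it stands fully home against the back stop. Then turn the lid anticlockwise until it just comes free, lift it straight up and finish while still holding it level in the gripper, one or two centimetres above the open mouth, with the jar still home in the brace. Leave the other things on the counter where they stand.

Things in the scene. Friction and masses are not known exactly. Their poses are not given: they have to be found in the camera images.
- jar: Amber glass jar, loose, 0.3 to 0.6 kg: square body 64 x 64 mm, 76 mm tall, flat shoulder, round neck 36 mm across on top. Origin: centre of its underside; z up, x and y square to its four faces (any face may go first). With the lid on it stands 122 mm tall. With the lid tight it may be carried or slid by the lid.
- lid: Red round twist-off lid, 58 mm across, 28 mm tall, 60 g, with a white bar on top along its x axis. Origin: centre of its lower rim; closed, this is 94 mm above the jar's underside, and its side can be gripped from 94 to 122 mm. Two lugs inside it hook under two lugs of the neck. A springy seal presses them tight: loosening takes about 0.2 to 0.4 N m, too much for a jar standing loose.
- lid_top (a point): Centre of the lid's flat top, 28 mm above the lid's origin; same axes as the lid. Lid x relative to jar x: -0.35 to -0.1 rad at the start. Turned anticlockwise seen from above, the lid comes free at about +0.8 rad (0.9 to 1.15 rad of turning), springs up 3 mm, and catches again past about +2.3 rad. Clockwise it soon meets a stop. Lifted before it is free, it pulls the jar up.
- mouth (a point): Centre of the jar's mouth, on the jar's axis 120 mm above its underside (top of the relaxed black rubber seal). It is inside the lid while that is on, and is the topmost point of the jar once the lid is off.
- brace: Steel jar brace, fixed to the counter: a channel with no floor, open at its -x end, two upright walls 68 mm apart inside, back stop (87 mm tall) at +x. The jar goes in along the brace's +x. Origin: on the counter, where the centre of the jar's underside lies when the jar is fully home, touching the stop. 96 mm wide outside; foot flanges 4 mm high reach 64 mm to each side.
- brace_entry (a point): Point on the counter on the channel's midline, 40 mm before the brace's origin, where its straight walls begin. Splayed guides, 76 mm tall, reach 28 mm farther out, to about 90 mm apart. Along each wall's top a lip overhangs inward, 82 to 86 mm above the counter, with a slot 48 mm wide between the lips: the jar's shoulder slides in under them, the neck goes between, the lid passes above.
- cup: white mug, 80 mm across, 62 mm tall; bystander, loose. Origin: middle of its underside.
- glass: clear drinking glass, 74 mm across, 115 mm tall; bystander, loose. Origin: middle of its underside.
- jug: steel milk jug, 80 mm across, 100 mm tall; bystander, loose. Origin: middle of its underside.
- saucers: stack of white saucers, 140 mm across, 77 mm tall; bystander, loose. Origin: middle of its underside.
- tamper: dark steel coffee tamper, 58 mm across, 84 mm tall; bystander, loose. Origin: middle of its underside.
- spoon: steel spoon with a wooden handle, 150 mm long, lying flat along its x axis; bystander, loose. Origin: near its middle, on the counter.
Mind the look-alikes: they are no part of the job. Several things have the shape of the lid; the one meant has the colours described above. Several things look just like the jar: the one meant starts farthest from the robot's base.

How it is judged:
By the outcome, as a careful person would: the job done as asked, in the order asked, and still so for the second after the job is handed in, while the arm keeps its last pose, push and grip.
It also fails if it takes over 59 s, if anything falls off the work surface, if the arm or the gripper's body presses on something with over 40 N, if the wrist force passes 120 N, or if a joint passes its speed limit or range.

## Robot

A 6-joint arm with a two-finger parallel gripper is mounted at the origin on the work surface. World frame = base frame: x ahead of the robot, y to its left, z up, the work surface at z = 0. Lengths are in m, angles in rad, forces in N, time in s.
With the tool pointing down it reaches from about 0.325 to 0.9 m from the base axis. Payload 6.1 kg.
Tool frame: the origin (TCP) lies midway between the tips of the shut fingers; the grasp point (between the pads) lies 19 mm behind it; x points along the fingers, z is the direction in which the jaws open and shut, and the axes are right-handed (so a half turn about x gives the same grasp; the last joint's range is limited). The gripper opens to 85 mm and grips with 20 to 120 N. Pads are 22 mm wide; open, the fingers measure 114 mm over their backs; the gripper's body (76 mm by 85 mm) begins 54 mm behind the grasp point. The pads swing forward as they close: fully open they stand 13 mm farther back than shut.
Start: joints at [-1.449, 0.22, 1.526, -0, 1.395, -0.126], TCP at [0.153, -0.606, 0.204] pointing down, gripper open.
Joint ranges: [-2.98, 2.98], [-0.91, 2.08], [0.09, 2.57], [-1.24, 4.39], [0.2, 2.65], [-2.68, 2.68]. Speed limits (rad/s): [2.57, 2.57, 3.01, 3.14, 3.14, 3.14].

## Interface

Orientations are given as a unit quaternion [w, x, y, z].
In Python, from plant import env, get_image, camera_params gives the robot as it stands.
- The arm moves only by the tool arm_command, never from a script. Its argument "moves" is a list of rows, each a list of 6 numbers: the shift along the tool's x, y, z in m, then the turn, a rotation vector about the tool's x, y, z in degrees. A call has exactly 10 rows; each row shifts and turns the pose as measured when the row begins, along the tool's axes as they then stand; what a row does not reach is not made up. A row lasts 1/10 s, in which the tool goes at most 50 mm and 8.59 degrees, less where a joint would pass 70% of its speed; a pose out of reach is approached as far as the arm can. A call with a gripper value outside its range is refused whole. "gripper" is the finger opening in m, from 0 to 0.0854, set as the call begins (left out, the last holds). The fingers move at their own pace and stop on an object; "grip_force" is the grip in N (left out, the last holds). Time passes only in rows, so rows that do not move let the fingers close, or fill a call up. It gives the time, the measured TCP pose, the force and the opening at its end, in the units of the state.
- env.state(): the state, without advancing time (a new reading comes with each control period).
- get_image(name): name is "side" or "top"; returns the picture (384x512x3 uint8, red, green, blue); there is no depth.
- camera_params(name): a dict with "fx", "fy", "cx", "cy" (pixels), "world_from_camera" (4x4, takes a point from camera to world coordinates). Camera axes: x right, y down, z forward; pixel columns grow to the right and rows downward; lengths in m; the calibration is good to about 2 mm. A picture is of the moment at which its call begins. camera_params takes no time and is no camera call.
- env.finish_job(): hands the job in, once; it reports no verdict.
The state is a dict: "t": time; "joint_pos": joint angles; "qd": joint speeds; "joint_torque": joint torques, N m; "tcp_pos": TCP position; "ee_rot": TCP orientation; "force": force on the tool from outside, world axes, zero at the start; "torque": the same for the moment, N m; "finger_gap": finger opening in m.
Only numpy, scipy, OpenCV 4.12 (cv2) and the standard library are available. Lean on these libraries where they do the work, as an engineer would, in place of code of your own. Each camera call takes 0.05 s, during which the arm holds its last target.

## Working session

There is one attempt and no reset: what is moved stays moved. The work goes in short steps, Python scripts to look and compute and a tool call to move; the robot and the scene stay as the last step left them, time stands still between calls to the robot, and variables do not carry over. Pictures are saved under pics/ and viewed, and the job is handed in when it is done.

Besides the shell and the picture viewer there is one more tool, called after ">>>" in YAML: its name, and indented under it one key for each argument. arm_command: Moves the arm, as the interface text tells. Its arguments: {"type":"object","properties":{"moves":{"type":"array","items":{"type":"array","items":{"type":"number"}}},"gripper":{"type":"number"},"grip_force":{"type":"number"}},"required":["moves"]}

```bash
ls; mkdir -p pics
python3 - <<'E'
from plant import env,get_image,camera_params
import cv2,numpy as np
for n in ("side","top"):
    im=get_image(n); cv2.imwrite(f"pics/{n}0.png",im[:,:,::-1]); cp=camera_params(n); print(n,cp["fx"],cp["fy"],cp["cx"],cp["cy"]);print(np.round(cp["world_from_camera"],4))
print(env.state())
E
```

```text
pics
side 427.28163791185546 427.28163791185546 259.1741613680361 185.99978913979228
[[ 0.9817 -0.123   0.1454  0.3906]
 [-0.1896 -0.5547  0.8102 -0.9584]
 [-0.019  -0.8229 -0.5678  0.7789]
 [ 0.      0.      0.      1.    ]]
top 379.26649048953703 379.26649048953703 256.98278861533225 194.49792163864788
[[-1.6200e-02 -9.9200e-01  1.2540e-01  4.3080e-01]
 [-9.9990e-01  1.6400e-02  7.0000e-04  1.1700e-02]
 [-2.7000e-03 -1.2540e-01 -9.9210e-01  1.1755e+00]
 [ 0.0000e+00  0.0000e+00  0.0000e+00  1.0000e+00]]
{'t': 0.1, 'joint_pos': array([-1.44908962e+00,  2.21170280e-01,  1.52751178e+00, -1.12709468e-05,
        1.39469826e+00, -1.26096707e-01]), 'qd': array([ 0.00095723, -0.00235655, -0.0031986 ,  0.00095731,  0.00041027,
       -0.00023116]), 'joint_torque': array([ 7.22093810e-04, -4.98242748e+01, -3.90548551e+01, -1.98910093e-04,
        5.66432078e-03,  1.24429158e-05]), 'tcp_pos': array([ 0.15321766, -0.605308  ,  0.20258644]), 'ee_rot': array([ 0.55751096,  0.43481893,  0.55840839, -0.43392867]), 'force': array([-0.15068772, -0.19300778,  0.34887717]), 'torque': array([-0.00257065, -0.02318379,  0.00132072]), 'finger_gap': 0.0855424044604656}
```

View pics/side0.png

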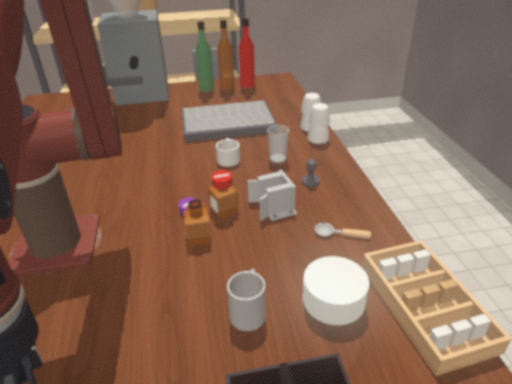

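View pics/top0.png

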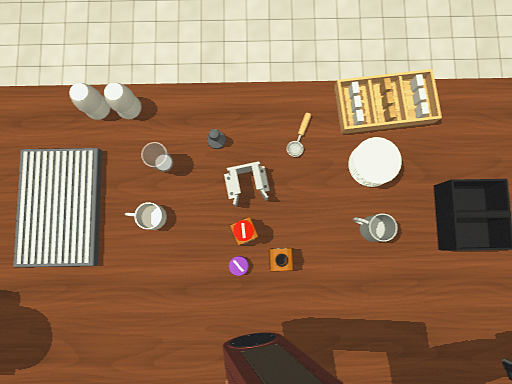

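The top view shows three candidates. A jar with a red lid and white bar stands at top (244,231), an open jar without a lid at (281,260), and a purple lid at (238,265). The red-lidded jar matches the colours and is the farthest from the base. The brace is at about (247,180), opening towards the robot. I'll check with close crops.

Run:
```python
import cv2
a=cv2.imread("pics/top0.png")[150:285,200:310]; cv2.imwrite("pics/ctop.png",cv2.resize(a,None,fx=4.4,fy=4.4,interpolation=cv2.INTER_CUBIC))
a=cv2.imread("pics/side0.png")[150:255,165:310]; cv2.imwrite("pics/cside.png",cv2.resize(a,None,fx=5,fy=5,interpolation=cv2.INTER_CUBIC))
```

```text
(no output)
```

View pics/ctop.png

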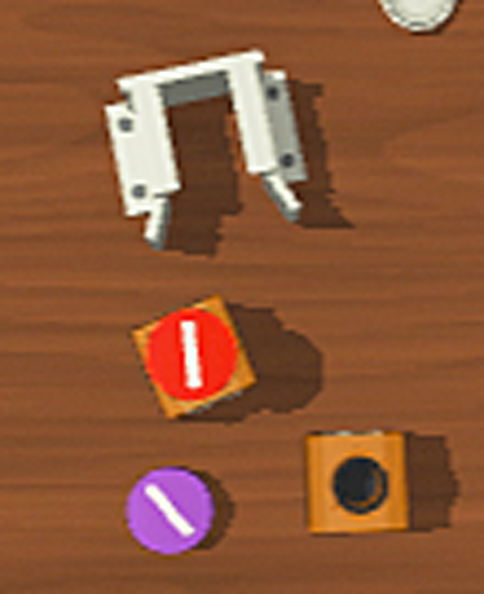

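View pics/cside.png

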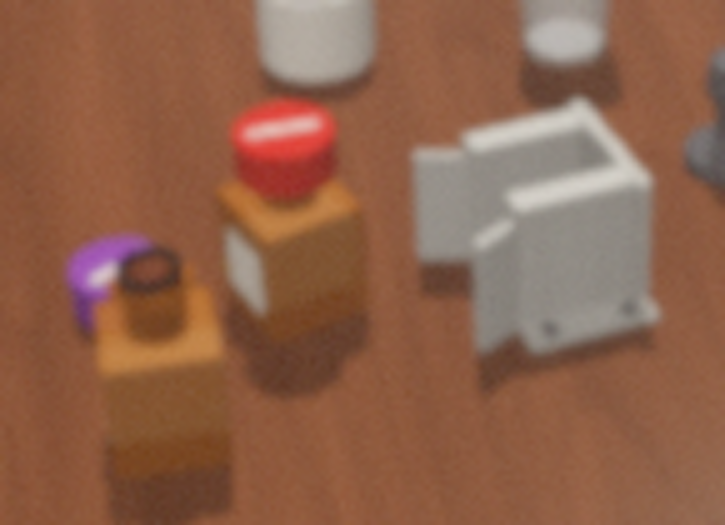

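The crops confirm it: the red lid with a white bar sits on the jar nearest the brace, with the purple lid and the open jar as look-alikes. Next I'll fit the lid, jar and brace poses.

```bash
cat > h.py <<'E'
import numpy as np,cv2
from plant import camera_params
C={n:camera_params(n) for n in("side","top")}
def proj(n,P):
    c=C[n];T=np.linalg.inv(c["world_from_camera"]);p=np.atleast_2d(P)@T[:3,:3].T+T[:3,3]
    return np.c_[c["fx"]*p[:,0]/p[:,2]+c["cx"],c["fy"]*p[:,1]/p[:,2]+c["cy"]]
def back(n,uv,z):
    c=C[n];T=np.array(c["world_from_camera"]);uv=np.atleast_2d(uv)
    d=np.c_[(uv[:,0]-c["cx"])/c["fx"],(uv[:,1]-c["cy"])/c["fy"],np.ones(len(uv))]@T[:3,:3].T
    return T[:3,3]+d*((z-T[2,3])/d[:,2])[:,None]
def redmask(im): # BGR
    h=cv2.cvtColor(im,cv2.COLOR_BGR2HSV)
    m=(((h[...,0]<6)|(h[...,0]>174))&(h[...,1]>190)&(h[...,2]>110)).astype(np.uint8)
    return m
def cyl(x,y,z0,z1,r):
    a=np.linspace(0,2*np.pi,60)
    return np.r_[np.c_[x+r*np.cos(a),y+r*np.sin(a),0*a+z0],np.c_[x+r*np.cos(a),y+r*np.sin(a),0*a+z1]]
def cen(pts):
    h=cv2.convexHull(pts.astype(np.float32));M=cv2.moments(h);return np.array([M["m10"]/M["m00"],M["m01"]/M["m00"]]),M["m00"]
E
python3 - <<'E'
from h import *
from scipy.optimize import least_squares
obs={}
for n,roi in(("top",(215,200,275,260)),("side",(205,165,240,192))):
    im=cv2.imread(f"pics/{n}0.png");m=redmask(im);mm=np.zeros_like(m);x0,y0,x1,y1=roi;mm[y0:y1,x0:x1]=m[y0:y1,x0:x1]
    k,l,s,_=cv2.connectedComponentsWithStats(mm);i=1+s[1:,4].argmax();pts=np.argwhere(l==i)[:,::-1]
    c,a=cen(pts);obs[n]=c;print(n,c,a,s[i])
    # bar
    h=cv2.convexHull(pts.astype(np.float32));f=np.zeros_like(m);cv2.fillConvexPoly(f,h.astype(int),1)
    hs=cv2.cvtColor(im,cv2.COLOR_BGR2HSV);b=np.argwhere((f>0)&(hs[...,1]<140)&(hs[...,2]>120))[:,::-1]
    W=back(n,b,.122)[:,:2];w,v=np.linalg.eigh(np.cov(W.T));d=v[:,1];print(" bar",len(b),W.mean(0),np.degrees(np.arctan2(d[1],d[0])),np.sqrt(w*12))
for ns in(("top","side"),("top",),("side",)):
    r=least_squares(lambda p:np.concatenate([cen(proj(n,cyl(p[0],p[1],.094,.122,.029)))[0]-obs[n] for n in ns]),[.4,0])
    print(ns,r.x,r.fun,[cen(proj(n,cyl(*r.x,.094,.122,.029)))[1] for n in ns])
for n,b,s in(("top",(215,155,280,260),9),("side",(205,165,305,240),8)):
    im=cv2.imread(f"pics/{n}0.png")[b[1]:b[3],b[0]:b[2]]
    if n=="top":
        for nm,(q0,q1) in(("br",(155,210)),("jar",(210,255))): cv2.imwrite(f"pics/z{nm}.png",cv2.resize(im[q0-155:q1-155],None,fx=12,fy=12,interpolation=cv2.INTER_CUBIC))
    else: cv2.imwrite("pics/zside.png",cv2.resize(im,None,fx=8,fy=8,interpolation=cv2.INTER_CUBIC))
E
```

```text
top [242.86808976 230.16310892] 304.5 [233 220  21  21 259]
 bar 51 [0.46502168 0.05282582] -175.07948988085377 [0.00968013 0.04275773]
side [218.5        181.08333333] 4.0 [217 180   4   3   7]
 bar 0 [nan nan] nan [nan nan]
('top', 'side') [0.4604901  0.05182259] [ 0.53208864  1.76284981  1.74015233 -0.91585238] [348.8551543104695, 352.29963128559757]
('top',) [0.4654107  0.05326921] [-2.31391283e-07 -8.44128692e-07] [348.9190803428646]
('side',) [0.45514211 0.04826111] [-6.80302975e-07 -1.17576639e-06] [354.84841515799053]
  avg = a.mean(axis, **keepdims_kw)
  ret = um.true_divide(
<stdin>:11: RuntimeWarning: Degrees of freedom <= 0 for slice
  c *= np.true_divide(1, fact)
  c *= np.true_divide(1, fact)
<stdin>:11: RuntimeWarning: Mean of empty slice.
```

View pics/zbr.png

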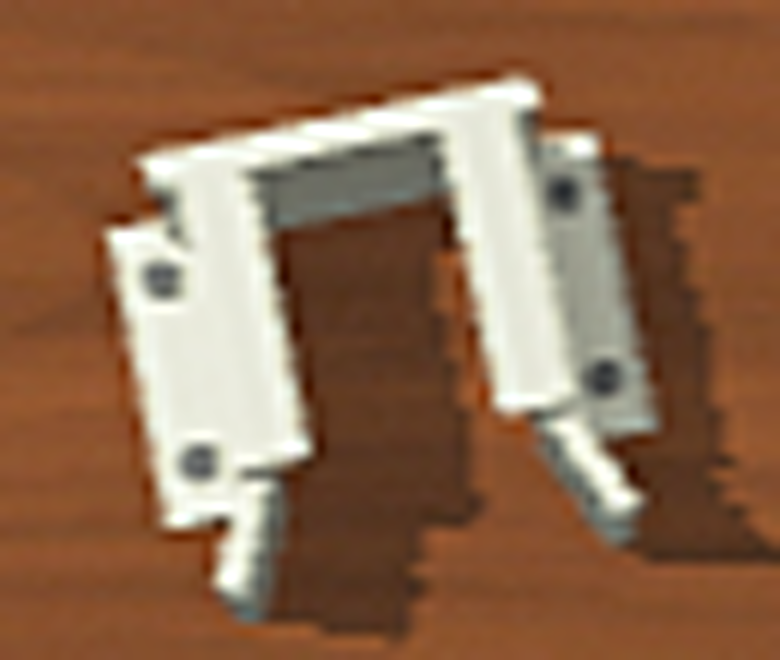

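View pics/zjar.png

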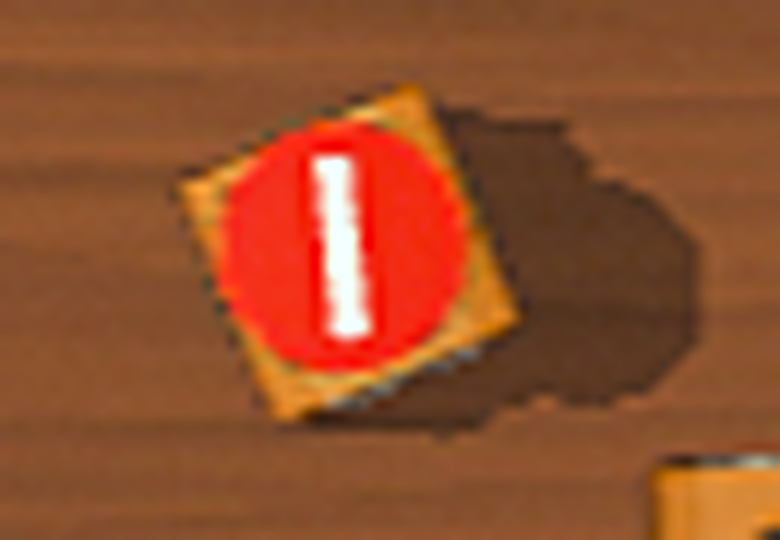

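View pics/zside.png

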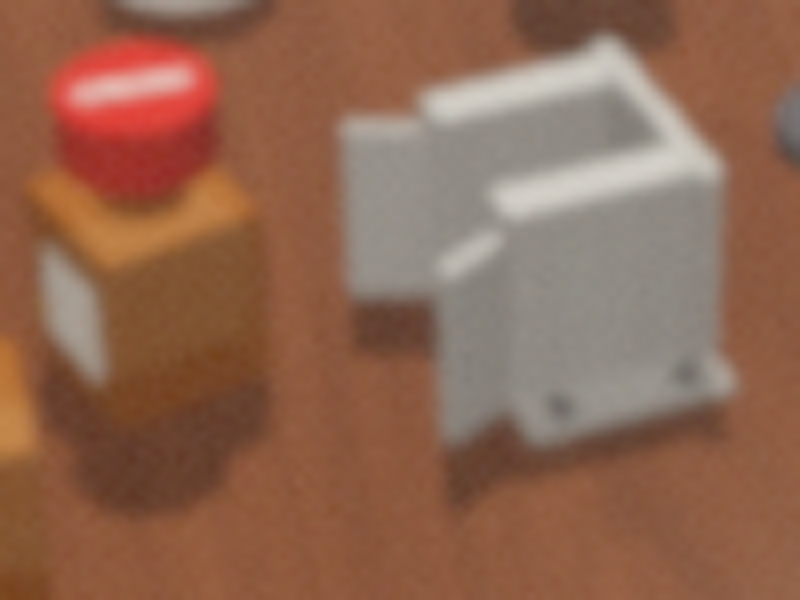

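```bash
cat >> h.py <<'E'
def px(uv,off,s): return (np.array(uv,float)+.5)/s-.5+np.array(off)
def R2(a): return np.array([[np.cos(a),-np.sin(a)],[np.sin(a),np.cos(a)]])
E
python3 - <<'E'
from h import *
from scipy.optimize import least_squares
T=lambda *p:px(p,(215,155),12); S=lambda *p:px(p,(205,165),8);J=lambda *p:px(p,(215,210),12)
# brace local pts; x None -> b
F=[("top",T(308,452),(-.04,.024,.086)),("top",T(500,408),(-.04,-.024,.086)),("top",T(440,130),(.032,-.024,.086)),("top",T(250,172),(.032,.024,.086)),
("top",T(140,162),("b",.048,.087)),("top",T(533,78),("b",-.048,.087)),("top",T(580,392),(-.04,"w",.086)),
("side",S(435,122),(-.04,.024,.086)),("side",S(492,190),(-.04,-.024,.086)),("side",S(610,35),("b",.048,.087)),("side",S(722,162),("b",-.048,.087)),("side",S(503,218),(-.04,"w",.086))]
def res(p,F):
    x,y,a,b,w=p;o=[]
    for n,uv,l in F:
        l=[b if q=="b" else w if q=="w" else q for q in l]
        q=R2(a)@l[:2]+[x,y];o.append(proj(n,[q[0],q[1],l[2]])[0]-uv)
    return np.array(o)
for FF in(F,F[:7]):
    r=least_squares(lambda p:res(p,FF).ravel(),[.6,.05,0.2,.04,-.044],loss="soft_l1");print("brace",r.x.round(4),np.degrees(r.x[2]));print(res(r.x,FF).round(1).tolist())
G=[("top",J(183,187),(.032,.032)),("top",J(418,88),(.032,-.032)),("top",J(518,315),(-.032,-.032)),("top",J(285,418),(-.032,.032)),
("side",S(30,185),(-.032,.032)),("side",S(255,210),(.032,-.032)),("side",S(110,270),(-.032,-.032))]
G=[(n,u,(a,b,.076)) for n,u,(a,b) in G]
for GG in(G,G[:4],G[4:]):
    r=least_squares(lambda p:res([*p,0,0],GG).ravel(),[.46,.05,.4]);print("jar",r.x.round(4),np.degrees(r.x[2]),res([*r.x,0,0],GG).round(1).tolist())
im=cv2.imread("pics/side0.png");x=im.astype(int);m=((x[...,2]-x[...,1]>95)&(x[...,1]<75)).astype(np.uint8)
mm=0*m;mm[165:192,205:240]=m[165:192,205:240];p=np.argwhere(mm)[:,::-1];print(len(p),p.min(0),p.max(0),cen(p))
o=cen(p)[0];r=least_squares(lambda q:cen(proj("side",cyl(q[0],q[1],.094,.122,.029)))[0]-o,[.46,.05]);print("lid side",r.x)
# other obstacles
print("open jar",back("top",px((357,485),(200,150),4.4),.12),"purple",back("top",px((170,510),(200,150),4.4),.028))
E
```

```text
brace [ 0.6188  0.0456  0.2004  0.0396 -0.0426] 11.479637793565526
[[-0.1, 0.4], [0.1, 0.5], [-0.2, -0.1], [-0.4, -0.1], [0.2, -0.1], [-0.5, -0.1], [-0.3, 0.5], [0.5, 0.0], [-0.2, 0.2], [-0.0, 0.6], [0.1, 1.3], [1.1, 0.1]]
brace [ 0.6195  0.0453  0.2004  0.0386 -0.0433] 11.4831249084939
[[0.0, 0.2], [0.2, 0.3], [-0.1, -0.3], [-0.3, -0.4], [0.3, -0.0], [-0.3, 0.0], [0.0, 0.2]]
jar [0.4651 0.0522 0.3898] 22.33116793454356 [[-0.5, -0.3], [0.3, -0.8], [0.7, 0.7], [-0.4, 1.0], [-0.7, -0.2], [1.5, -0.1], [-0.1, -0.1]]
jar [0.4657 0.0522 0.3974] 22.767316656611577 [[-0.5, -0.3], [0.1, -1.0], [0.7, 0.4], [-0.3, 0.8]]
jar [0.4646 0.0517 0.3778] 21.64376664758597 [[-0.8, -0.2], [1.3, 0.1], [-0.4, 0.0]]
178 [212 170] [231 188] (array([221.35873016, 179.03428571]), 262.5)
lid side [0.46427404 0.05690085]
open jar [[ 0.38238357 -0.04988087  0.12      ]] purple [[0.3635059 0.0717435 0.028    ]]
```

```bash
cat > plan.py <<'E'
import sys,numpy as np
from scipy.spatial.transform import Rotation as R
from plant import env
def st(v=True):
    s=env.state();r=R.from_quat(s["ee_rot"][[1,2,3,0]]);M=r.as_matrix()
    if v: print("t",round(s["t"],2),"tcp",s["tcp_pos"].round(4),"jawyaw",round(np.degrees(np.arctan2(M[1,2],M[0,2])),2),"xaxis",M[:,0].round(4),"gap",round(s["finger_gap"],4),"F",s["force"].round(1),"T",s["torque"].round(2),"q",s["joint_pos"].round(2))
    return s,M
def level(yaw):
    y=np.radians(yaw);z=np.array([np.cos(y),np.sin(y),0]);x=np.array([0,0,-1.]);return np.c_[x,np.cross(z,x),z]
def plan(pos,yaw,n=10):
    s,M=st();G=level(yaw);p=s["tcp_pos"];rv=R.from_matrix(M.T@G).as_rotvec();print("total rot",np.degrees(rv).round(1),"dist",np.linalg.norm(np.array(pos)-p).round(3))
    for k in range(n):
        Mk=M@R.from_rotvec(rv*k/n).as_matrix();d=Mk.T@((np.array(pos)-p)/n);print([*d.round(4).tolist(),*np.degrees(rv/n).round(2).tolist()])
if __name__=="__main__":
    a=[float(v) for v in sys.argv[1:]]
    plan(a[:3],a[3],int(a[4]) if len(a)>4 else 10) if a else st()
E
python3 plan.py .465 .0525 .2 22.5 20
```

```text
t 0.1 tcp [ 0.1532 -0.6053  0.2026] jawyaw -75.8 xaxis [-2.0e-04  1.8e-03 -1.0e+00] gap 0.0855 F [-0.2 -0.2  0.3] T [-0.   -0.02  0.  ] q [-1.45  0.22  1.53 -0.    1.39 -0.13]
total rot [-98.3  -0.1  -0.1] dist 0.728
[0.0002, 0.0232, -0.0281, -4.92, -0.0, -0.0]
[0.0002, 0.0255, -0.026, -4.92, -0.0, -0.0]
[0.0002, 0.0276, -0.0237, -4.92, -0.0, -0.0]
[0.0002, 0.0296, -0.0212, -4.92, -0.0, -0.0]
[0.0002, 0.0313, -0.0186, -4.92, -0.0, -0.0]
[0.0002, 0.0328, -0.0159, -4.92, -0.0, -0.0]
[0.0002, 0.034, -0.013, -4.92, -0.0, -0.0]
[0.0002, 0.035, -0.0101, -4.92, -0.0, -0.0]
[0.0002, 0.0357, -0.007, -4.92, -0.0, -0.0]
[0.0002, 0.0362, -0.0039, -4.92, -0.0, -0.0]
[0.0001, 0.0364, -0.0008, -4.92, -0.0, -0.0]
[0.0001, 0.0363, 0.0023, -4.92, -0.0, -0.0]
[0.0001, 0.036, 0.0054, -4.92, -0.0, -0.0]
[0.0001, 0.0354, 0.0085, -4.92, -0.0, -0.0]
[0.0001, 0.0345, 0.0115, -4.92, -0.0, -0.0]
[0.0001, 0.0334, 0.0144, -4.92, -0.0, -0.0]
[0.0001, 0.0321, 0.0172, -4.92, -0.0, -0.0]
[0.0001, 0.0305, 0.0199, -4.92, -0.0, -0.0]
[0.0001, 0.0287, 0.0224, -4.92, -0.0, -0.0]
[0.0001, 0.0266, 0.0248, -4.92, -0.0, -0.0]
```

>>> arm_command:
  moves:
    - [0,0.023,-0.028,-4.9,0,0]
    - [0,0.0255,-0.026,-4.9,0,0]
    - [0,0.0276,-0.0237,-4.9,0,0]
    - [0,0.0296,-0.0212,-4.9,0,0]
    - [0,0.0313,-0.0186,-4.9,0,0]
    - [0,0.0328,-0.0159,-4.9,0,0]
    - [0,0.034,-0.013,-4.9,0,0]
    - [0,0.035,-0.0101,-4.9,0,0]
    - [0,0.0357,-0.007,-4.9,0,0]
    - [0,0.0362,-0.0039,-4.9,0,0]
  gripper: 0.085

```text
t: 1.1
tcp_pos: [0.3065, -0.2628, 0.1977]
ee_rot: [0.688, 0.158, 0.692, -0.152]
force: [0.6, -0.2, 0.2]
finger_gap: 0.0851
```

```bash
python3 plan.py .465 .0525 .18 22.5 10
```

```text
t 1.1 tcp [ 0.3065 -0.2628  0.1977] jawyaw -25.33 xaxis [-0.0028  0.01   -0.9999] gap 0.0851 F [ 0.6 -0.2  0.2] T [-0.04  0.04 -0.02] q [-0.91 -0.33  2.06  0.    1.42 -0.47]
total rot [-47.8  -0.2  -0.6] dist 0.353
[0.002, 0.0353, 0.0009, -4.78, -0.02, -0.06]
[0.002, 0.0351, 0.0038, -4.78, -0.02, -0.06]
[0.002, 0.0346, 0.0067, -4.78, -0.02, -0.06]
[0.0019, 0.034, 0.0096, -4.78, -0.02, -0.06]
[0.0019, 0.0331, 0.0124, -4.78, -0.02, -0.06]
[0.0019, 0.0319, 0.0151, -4.78, -0.02, -0.06]
[0.0019, 0.0305, 0.0177, -4.78, -0.02, -0.06]
[0.0018, 0.029, 0.0202, -4.78, -0.02, -0.06]
[0.0018, 0.0272, 0.0225, -4.78, -0.02, -0.06]
[0.0018, 0.0252, 0.0247, -4.78, -0.02, -0.06]
```

>>> arm_command:
  moves:
    - [0.002,0.0353,0.001,-4.8,0,0]
    - [0.002,0.035,0.004,-4.8,0,0]
    - [0.002,0.0346,0.0067,-4.8,0,-0.1]
    - [0.002,0.034,0.0096,-4.8,0,-0.1]
    - [0.002,0.033,0.0124,-4.8,0,-0.1]
    - [0.002,0.032,0.015,-4.8,0,-0.1]
    - [0.002,0.0305,0.0177,-4.8,0,-0.1]
    - [0.002,0.029,0.02,-4.8,0,0]
    - [0.002,0.0272,0.0225,-4.8,0,0]
    - [0.002,0.0252,0.0247,-4.8,0,0]

```text
t: 2.1
tcp_pos: [0.4618, 0.0705, 0.1764]
ee_rot: [0.69, -0.151, 0.692, 0.152]
force: [-0.0, -0.8, -0.1]
finger_gap: 0.0849
```

```bash
python3 plan.py .465 .0525 .135 22.5 10
```

```text
t 2.1 tcp [0.4618 0.0705 0.1764] jawyaw 24.71 xaxis [-3.e-03  3.e-04 -1.e+00] gap 0.0849 F [-0.  -0.8 -0.1] T [-0.08 -0.03  0.02] q [-0.02 -0.14  1.95  0.    1.33 -0.45]
total rot [ 2.2 -0.2 -0.1] dist 0.045
[0.0041, -0.0018, -0.0004, 0.22, -0.02, -0.01]
[0.0041, -0.0018, -0.0004, 0.22, -0.02, -0.01]
[0.0041, -0.0018, -0.0004, 0.22, -0.02, -0.01]
[0.0041, -0.0018, -0.0004, 0.22, -0.02, -0.01]
[0.0041, -0.0018, -0.0004, 0.22, -0.02, -0.01]
[0.0041, -0.0018, -0.0004, 0.22, -0.02, -0.01]
[0.0041, -0.0018, -0.0004, 0.22, -0.02, -0.01]
[0.0041, -0.0018, -0.0004, 0.22, -0.02, -0.01]
[0.0041, -0.0018, -0.0004, 0.22, -0.02, -0.01]
[0.0041, -0.0018, -0.0004, 0.22, -0.02, -0.01]
```

>>> arm_command:
  moves:
    - [0.003,-0.003,0,0.4,0,0]
    - [0.005,-0.003,-0.001,0.4,0,0]
    - [0.005,-0.003,-0.001,0.4,0,0]
    - [0.005,-0.003,-0.001,0.4,0,0]
    - [0.005,-0.003,-0.001,0.4,0,0]
    - [0.005,-0.003,0,0.2,0,0]
    - [0.005,0,0,0,0,0]
    - [0.005,0,0,0,0,0]
    - [0.003,0,0,0,0,0]
    - [0,0,0,0,0,0]

```text
t: 3.1
tcp_pos: [0.4637, 0.051, 0.13]
ee_rot: [0.691, -0.136, 0.696, 0.138]
force: [-0.3, 0.3, -0.1]
finger_gap: 0.0852
```

```bash
python3 plan.py .465 .0525 .09 22.5 10
python3 - <<'E'
from plant import get_image
import cv2
for n in("side","top"): cv2.imwrite(f"pics/{n}1.png",get_image(n)[:,:,::-1])
a=cv2.imread("pics/side1.png")[90:250,140:310]; cv2.imwrite("pics/s1.png",cv2.resize(a,None,fx=3.5,fy=3.5,interpolation=cv2.INTER_CUBIC))
E
```

```text
t 3.1 tcp [0.4637 0.051  0.13  ] jawyaw 22.32 xaxis [-6.9e-03  7.0e-04 -1.0e+00] gap 0.0852 F [-0.3  0.3 -0.1] T [-0.03 -0.01 -0.03] q [-0.06 -0.09  2.    0.    1.24 -0.45]
total rot [-0.2 -0.4 -0.2] dist 0.04
[0.004, 0.0001, 0.0002, -0.02, -0.04, -0.02]
[0.004, 0.0001, 0.0002, -0.02, -0.04, -0.02]
[0.004, 0.0001, 0.0002, -0.02, -0.04, -0.02]
[0.004, 0.0001, 0.0002, -0.02, -0.04, -0.02]
[0.004, 0.0001, 0.0002, -0.02, -0.04, -0.02]
[0.004, 0.0001, 0.0002, -0.02, -0.04, -0.02]
[0.004, 0.0001, 0.0002, -0.02, -0.04, -0.02]
[0.004, 0.0001, 0.0002, -0.02, -0.04, -0.02]
[0.004, 0.0001, 0.0002, -0.02, -0.04, -0.02]
[0.004, 0.0001, 0.0002, -0.02, -0.04, -0.02]
```

View pics/s1.png

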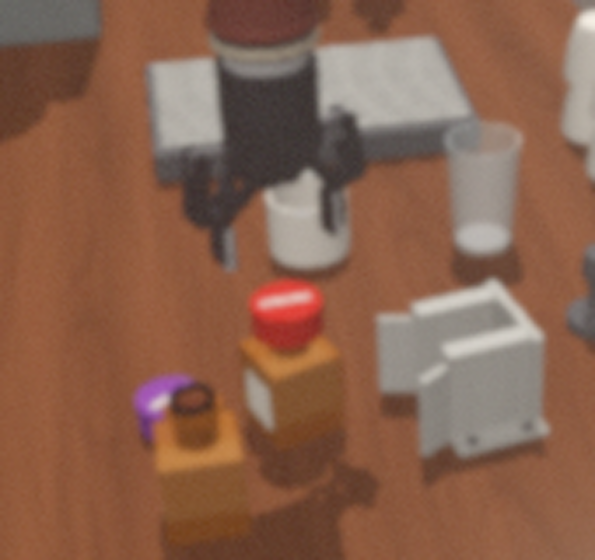

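View pics/top1.png

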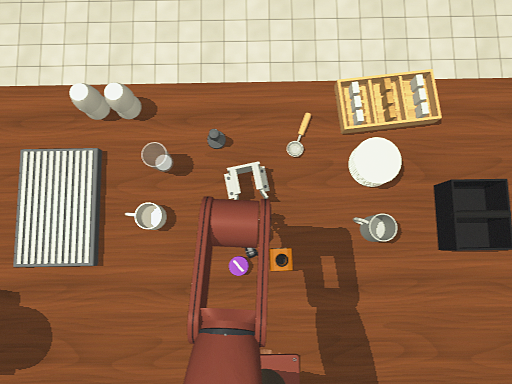

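```bash
python3 -c "
from h import *
print(proj('side',[[.4637,.051,.143],[.465,.0525,.122],[.4637,.051,.13]]))"
```

```text
[[220.54967183 169.6488448 ]
 [221.47187492 175.61645665]
 [220.87614776 173.56877824]]
```

```bash
python3 - <<'E'
import cv2
a=cv2.imread("pics/side1.png")[115:195,185:250]; cv2.imwrite("pics/s1b.png",cv2.resize(a,None,fx=7.5,fy=7.5,interpolation=cv2.INTER_CUBIC))
a=cv2.imread("pics/top1.png")[190:290,190:300]; cv2.imwrite("pics/t1b.png",cv2.resize(a,None,fx=6,fy=6,interpolation=cv2.INTER_CUBIC))
E
python3 plan.py
```

```text
t 3.2 tcp [0.464  0.0511 0.1305] jawyaw 22.33 xaxis [-6.1e-03  6.0e-04 -1.0e+00] gap 0.0852 F [-0.2 -0.4  0.1] T [0.01 0.04 0.04] q [-0.06 -0.09  2.    0.    1.24 -0.45]
```

View pics/s1b.png

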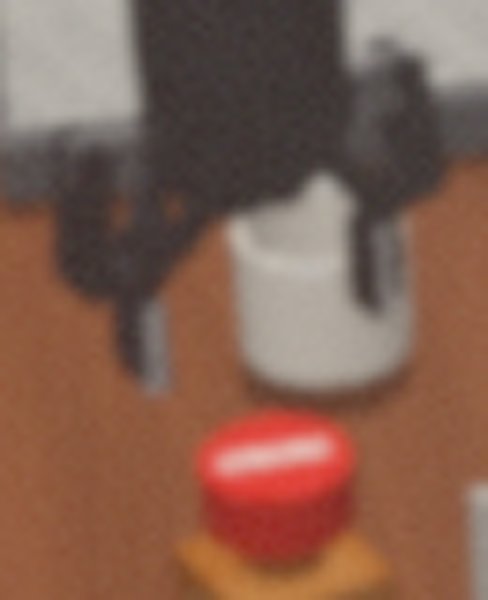

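View pics/t1b.png

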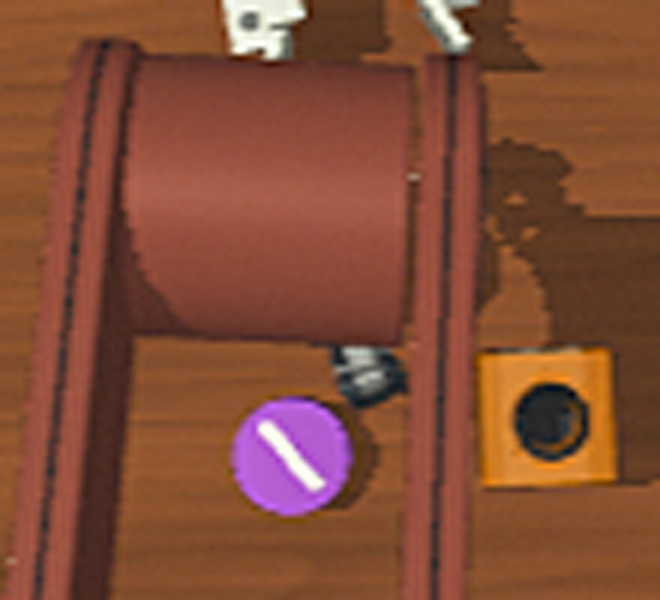

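```bash
python3 -c "
from h import *
for z in(.13,.143,.155,.165): print(z,proj('side',[[.4247,.0349,z],[.503,.067,z]]).round(1).tolist())"
```

```text
0.13 [[207.5, 178.4], [234.0, 168.9]]
0.143 [[207.1, 174.4], [233.7, 165.1]]
0.155 [[206.7, 170.7], [233.5, 161.4]]
0.165 [[206.4, 167.6], [233.3, 158.4]]
```

```bash
python3 -c "
from h import *
print(back('top',[[250.8,252.5],[254,257]],.19),back('top',[[250.8,252.5]],.23))
# ray of side tips mid at various z
for z in(.13,.143,.155,.168): print(back('side',[[205.2,166.6],[234.6,156.2],[220,161.4]],z).round(3).tolist())"
python3 - <<'E'
from plant import get_image
import cv2
cv2.imwrite("pics/side2.png",get_image("side")[:,:,::-1])
import numpy as np
print(np.abs(cv2.imread("pics/side2.png").astype(int)-cv2.imread("pics/side1.png")).mean())
E
```

```text
[[0.40543505 0.03068766 0.19      ]
 [0.39388705 0.02264011 0.19      ]] [[0.40646445 0.02991654 0.23      ]]
[[0.424, 0.098, 0.13], [0.515, 0.137, 0.13], [0.469, 0.117, 0.13]]
[[0.423, 0.076, 0.143], [0.512, 0.115, 0.143], [0.467, 0.095, 0.143]]
[[0.423, 0.057, 0.155], [0.51, 0.095, 0.155], [0.466, 0.076, 0.155]]
[[0.422, 0.036, 0.168], [0.508, 0.073, 0.168], [0.464, 0.054, 0.168]]
1.7132229275173612
```

>>> arm_command:
  moves:
    - [0.003,0.0005,0.0005,0,-0.1,0]
    - [0.003,0.0005,0.0005,0,-0.1,0]
    - [0.003,0.0003,0.0005,0,-0.1,0]
    - [0.003,0,0,0,0,0]
    - [0.003,0,0,0,0,0]
    - [0.003,0,0,0,0,0]
    - [0.003,0,0,0,0,0]
    - [0.003,0,0,0,0,0]
    - [0.002,0,0,0,0,0]
    - [0,0,0,0,0,0]

```text
t: 4.25
tcp_pos: [0.4654, 0.0535, 0.1028]
ee_rot: [0.694, -0.136, 0.693, 0.138]
force: [0.0, 0.5, 1.0]
finger_gap: 0.085
```

```bash
python3 plan.py
python3 - <<'E'
import cv2
from plant import get_image
cv2.imwrite("pics/side3.png",get_image("side")[:,:,::-1])
a=cv2.imread("pics/side3.png")[115:195,185:250]; cv2.imwrite("pics/s3b.png",cv2.resize(a,None,fx=7.5,fy=7.5,interpolation=cv2.INTER_CUBIC))
E
```

```text
t 4.25 tcp [0.4654 0.0535 0.1028] jawyaw 22.38 xaxis [ 4.0e-04  2.7e-03 -1.0e+00] gap 0.085 F [0.  0.5 1. ] T [ 0.02 -0.01 -0.07] q [-0.06 -0.06  2.02  0.    1.18 -0.45]
```

View pics/s3b.png

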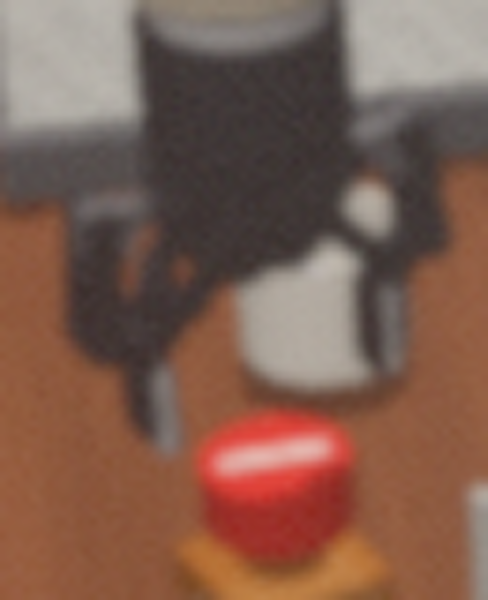

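>>> arm_command:
  moves:
    - [0.002,0,0,0,0,0]
    - [0.002,-0.0005,0,0,0,0]
    - [0.002,-0.0005,0,0,0,0]
    - [0.002,0,0,0,0,0]
    - [0.002,0,0,0,0,0]
    - [0.002,0,0,0,0,0]
    - [0.001,0,0,0,0,0]
    - [0,0,0,0,0,0]
    - [0,0,0,0,0,0]
    - [0,0,0,0,0,0]

```text
t: 5.3
tcp_pos: [0.4663, 0.0525, 0.0892]
ee_rot: [0.694, -0.136, 0.693, 0.138]
force: [0.5, 0.5, 0.2]
finger_gap: 0.0852
```

```bash
python3 plan.py
python3 - <<'E'
import cv2
from plant import get_image
cv2.imwrite("pics/side4.png",get_image("side")[:,:,::-1])
a=cv2.imread("pics/side4.png")[115:225,175:260]; cv2.imwrite("pics/s4b.png",cv2.resize(a,None,fx=5.4,fy=5.4,interpolation=cv2.INTER_CUBIC))
E
```

```text
t 5.3 tcp [0.4663 0.0525 0.0892] jawyaw 22.38 xaxis [ 0.0013  0.0027 -1.    ] gap 0.0852 F [0.5 0.5 0.2] T [ 0.02  0.03 -0.04] q [-0.06 -0.04  2.03  0.    1.15 -0.45]
```

View pics/s4b.png

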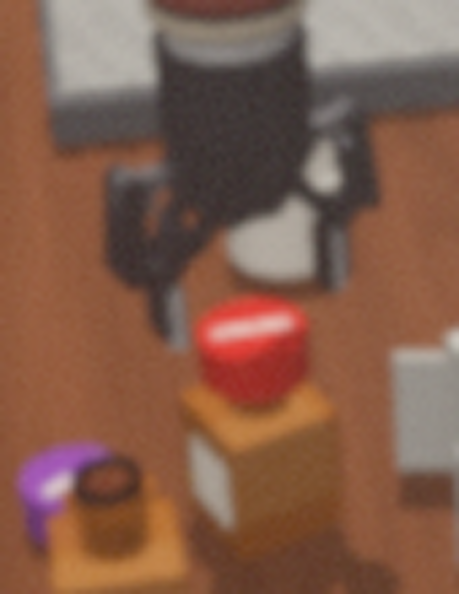

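>>> arm_command:
  moves:
    - [0,0,0,0,0,0]
    - [0,0,0,0,0,0]
    - [0,0,0,0,0,0]
    - [0,0,0,0,0,0]
    - [0,0,0,0,0,0]
    - [0,0,0,0,0,0]
    - [0,0,0,0,0,0]
    - [0,0,0,0,0,0]
    - [0,0,0,0,0,0]
    - [0,0,0,0,0,0]
  gripper: 0.062
  grip_force: 20

```text
t: 6.35
tcp_pos: [0.4665, 0.0525, 0.0895]
ee_rot: [0.694, -0.136, 0.693, 0.138]
force: [-0.0, 0.1, 0.1]
finger_gap: 0.0622
```

```bash
python3 plan.py
python3 - <<'E'
import cv2
from plant import get_image
cv2.imwrite("pics/side5.png",get_image("side")[:,:,::-1])
a=cv2.imread("pics/side5.png")[115:225,175:260]; cv2.imwrite("pics/s5b.png",cv2.resize(a,None,fx=5.4,fy=5.4,interpolation=cv2.INTER_CUBIC))
E
```

```text
t 6.35 tcp [0.4665 0.0525 0.0895] jawyaw 22.38 xaxis [ 0.0018  0.0027 -1.    ] gap 0.0622 F [-0.   0.1  0.1] T [0.05 0.04 0.03] q [-0.06 -0.04  2.03  0.    1.15 -0.45]
```

View pics/s5b.png

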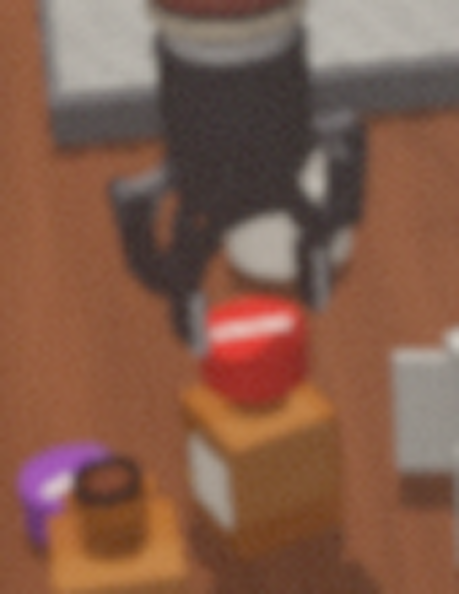

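```bash
python3 -c "
from h import *
for z in(.095,.105,.115,.122): print(z,((proj('side',[[.4378,.0407,z],[.4952,.0643,z]])-[175,115]+.5)*5.4-.5).round(0).tolist())"
```

```text
0.095 [[208.0, 391.0], [310.0, 353.0]]
0.105 [[206.0, 375.0], [309.0, 338.0]]
0.115 [[204.0, 359.0], [308.0, 322.0]]
0.122 [[203.0, 348.0], [307.0, 311.0]]
```

>>> arm_command:
  moves:
    - [0,0,0,0,0,0]
    - [0,0,0,0,0,0]
    - [0.001,0,-0.001,0,0,0]
    - [0.0015,0,0,0,0,0]
    - [0.0015,0,0,0,0,0]
    - [0.0015,0,0,0,0,0]
    - [0.0015,0,0,0,0,0]
    - [0.0015,0,0,0,0,0]
    - [0.001,0,0,0,0,0]
    - [0,0,0,0,0,0]
  gripper: 0.072

```text
t: 7.4
tcp_pos: [0.4653, 0.0521, 0.0788]
ee_rot: [0.694, -0.136, 0.693, 0.138]
force: [0.4, -0.6, 0.3]
finger_gap: 0.0721
```

```bash
python3 plan.py
python3 - <<'E'
import cv2
from plant import get_image
cv2.imwrite("pics/side6.png",get_image("side")[:,:,::-1])
a=cv2.imread("pics/side6.png")[115:225,175:260]; cv2.imwrite("pics/s6b.png",cv2.resize(a,None,fx=5.4,fy=5.4,interpolation=cv2.INTER_CUBIC))
E
```

```text
t 7.4 tcp [0.4653 0.0521 0.0788] jawyaw 22.38 xaxis [ 0.0013  0.0027 -1.    ] gap 0.0721 F [ 0.4 -0.6  0.3] T [ 0.    0.04 -0.01] q [-0.06 -0.03  2.04  0.    1.13 -0.45]
```

View pics/s6b.png

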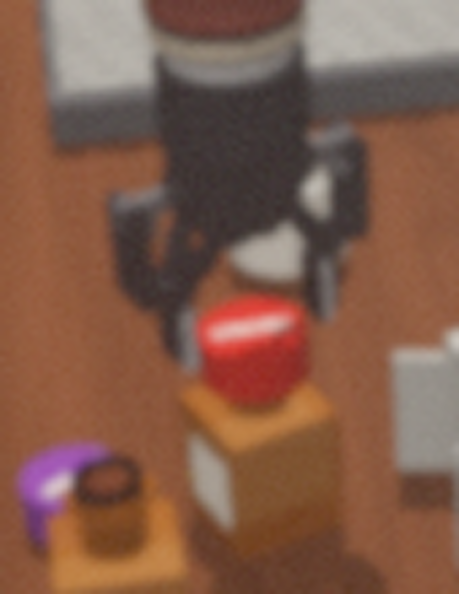

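>>> arm_command:
  moves:
    - [0,0,0,0,0,0]
    - [0,0,0,0,0,0]
    - [0,0,0,0,0,0]
    - [0,0,0,0,0,0]
    - [0,0,0,0,0,0]
    - [0,0,0,0,0,0]
    - [0,0,0,0,0,0]
    - [0,0,0,0,0,0]
    - [0,0,0,0,0,0]
    - [0,0,0,0,0,0]
  gripper: 0.05
  grip_force: 40

```text
t: 8.45
tcp_pos: [0.4653, 0.052, 0.0795]
ee_rot: [0.694, -0.136, 0.693, 0.138]
force: [-0.6, 0.7, 1.4]
finger_gap: 0.0565
```

```bash
python3 plan.py
python3 - <<'E'
import cv2
from plant import get_image
cv2.imwrite("pics/side7.png",get_image("side")[:,:,::-1])
a=cv2.imread("pics/side7.png")[140:210,190:250]; cv2.imwrite("pics/s7b.png",cv2.resize(a,None,fx=8,fy=8,interpolation=cv2.INTER_CUBIC))
E
```

```text
t 8.45 tcp [0.4653 0.052  0.0795] jawyaw 22.38 xaxis [ 0.0012  0.0025 -1.    ] gap 0.0565 F [-0.6  0.7  1.4] T [0.02 0.08 0.  ] q [-0.06 -0.03  2.04  0.    1.13 -0.45]
```

View pics/s7b.png

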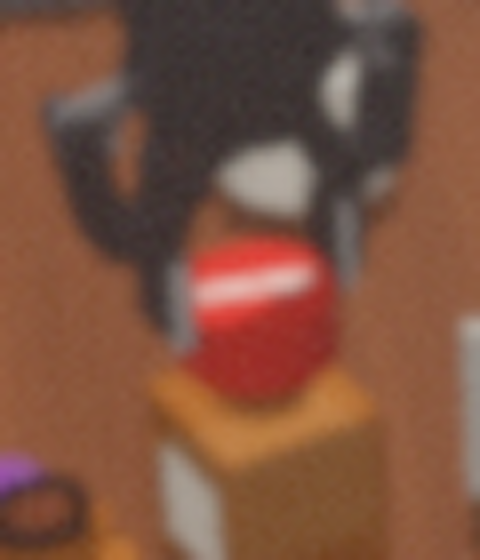

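>>> arm_command:
  moves:
    - [0,0,0,0,0,0]
    - [0,0,0,0,0,0]
    - [0,0,0,0,0,0]
    - [-0.001,0,0,0,0,0]
    - [-0.001,0,0,0,0,0]
    - [-0.001,0,0,0,0,0]
    - [-0.001,0,0,0,0,0]
    - [0,0,0,0,0,0]
    - [0,0,0,0,0,0]
    - [0,0,0,0,0,0]
  gripper: 0.04
  grip_force: 80

```text
t: 9.5
tcp_pos: [0.4629, 0.0522, 0.0811]
ee_rot: [0.693, -0.136, 0.695, 0.139]
force: [0.4, 0.0, -4.0]
finger_gap: 0.0551
```

```bash
python3 plan.py .5063 .0226 .083 11.4 10
```

```text
t 9.5 tcp [0.4629 0.0522 0.0811] jawyaw 22.38 xaxis [-0.0037  0.0029 -1.    ] gap 0.0551 F [ 0.4  0.  -4. ] T [ 0.04  0.07 -0.04] q [-0.06 -0.03  2.04  0.    1.14 -0.45]
total rot [11.  -0.2 -0.2] dist 0.053
[-0.0002, -0.0044, 0.0029, 1.1, -0.02, -0.02]
[-0.0002, -0.0043, 0.003, 1.1, -0.02, -0.02]
[-0.0002, -0.0043, 0.0031, 1.1, -0.02, -0.02]
[-0.0002, -0.0042, 0.0031, 1.1, -0.02, -0.02]
[-0.0002, -0.0042, 0.0032, 1.1, -0.02, -0.02]
[-0.0002, -0.0041, 0.0033, 1.1, -0.02, -0.02]
[-0.0002, -0.004, 0.0034, 1.1, -0.02, -0.02]
[-0.0002, -0.004, 0.0035, 1.1, -0.02, -0.02]
[-0.0002, -0.0039, 0.0035, 1.1, -0.02, -0.02]
[-0.0002, -0.0038, 0.0036, 1.1, -0.02, -0.02]
```

>>> arm_command:
  moves:
    - [-0.002,-0.0042,0.003,1.1,0,0]
    - [-0.001,-0.0045,0.003,1.1,0,0]
    - [-0.0005,-0.0045,0.0032,1.1,0,0]
    - [0,-0.0045,0.0032,1.1,0,0]
    - [0,-0.0045,0.0033,1.1,0,0]
    - [0,-0.0043,0.0033,1.1,0,0]
    - [0,-0.004,0.0034,1.1,0,0]
    - [0,-0.004,0.0035,1.1,0,0]
    - [0,-0.004,0.0035,1.1,0,0]
    - [0,-0.0035,0.0035,1.1,0,0]

```text
t: 10.5
tcp_pos: [0.5108, 0.0187, 0.0845]
ee_rot: [0.703, -0.063, 0.705, 0.065]
force: [-0.4, 0.1, -4.6]
finger_gap: 0.0555
```

```bash
python3 plan.py .5063 .0226 .083 11.4 10
python3 - <<'E'
import cv2
from plant import get_image
for n in("side","top"):cv2.imwrite(f"pics/{n}8.png",get_image(n)[:,:,::-1])
a=cv2.imread("pics/side8.png")[140:240,195:310]; cv2.imwrite("pics/s8b.png",cv2.resize(a,None,fx=6,fy=6,interpolation=cv2.INTER_CUBIC))
a=cv2.imread("pics/top8.png")[150:260,205:305]; cv2.imwrite("pics/t8b.png",cv2.resize(a,None,fx=5,fy=5,interpolation=cv2.INTER_CUBIC))
E
```

```text
t 10.5 tcp [0.5108 0.0187 0.0845] jawyaw 10.4 xaxis [-0.0036  0.0028 -1.    ] gap 0.0555 F [-0.4  0.1 -4.6] T [-0.02 -0.   -0.01] q [-0.12  0.07  1.93  0.    1.15 -0.3 ]
total rot [-1.  -0.2 -0.2] dist 0.006
[0.0001, 0.0005, -0.0004, -0.1, -0.02, -0.02]
[0.0001, 0.0005, -0.0004, -0.1, -0.02, -0.02]
[0.0001, 0.0005, -0.0004, -0.1, -0.02, -0.02]
[0.0001, 0.0005, -0.0004, -0.1, -0.02, -0.02]
[0.0001, 0.0005, -0.0004, -0.1, -0.02, -0.02]
[0.0001, 0.0005, -0.0004, -0.1, -0.02, -0.02]
[0.0001, 0.0005, -0.0004, -0.1, -0.02, -0.02]
[0.0001, 0.0005, -0.0004, -0.1, -0.02, -0.02]
[0.0001, 0.0005, -0.0004, -0.1, -0.02, -0.02]
[0.0001, 0.0005, -0.0004, -0.1, -0.02, -0.02]
```

View pics/s8b.png

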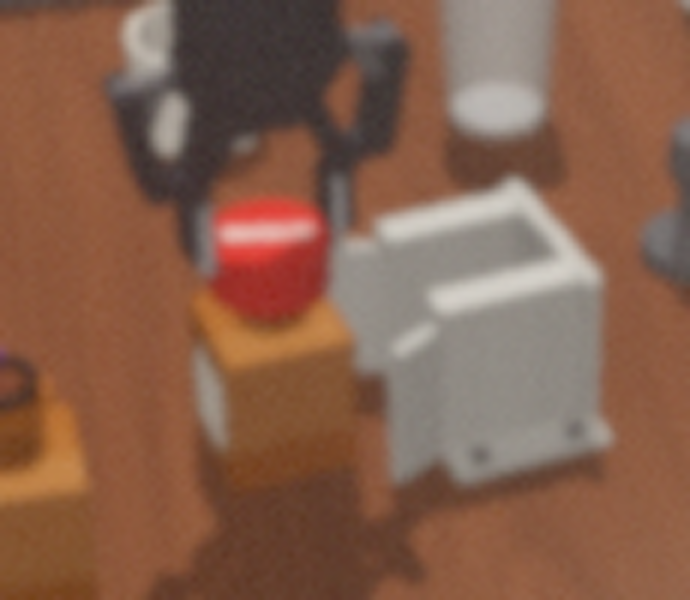

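View pics/t8b.png

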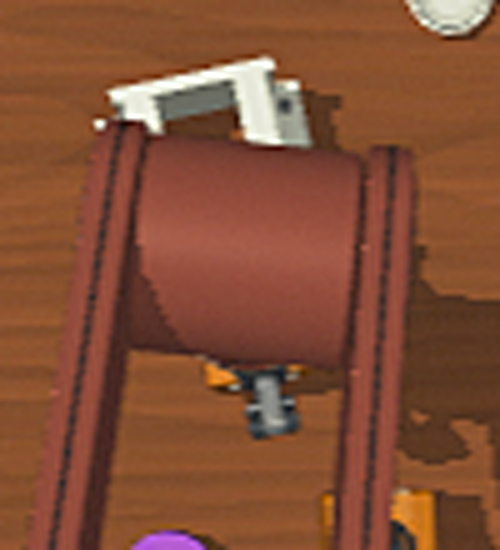

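>>> arm_command:
  moves:
    - [0.0005,0.0005,0,-0.2,0,0]
    - [0.0005,0.0008,-0.0004,-0.3,-0.1,-0.1]
    - [0.0005,0.0008,-0.0004,-0.3,-0.1,-0.1]
    - [0.0005,0.0008,-0.0004,-0.2,0,0]
    - [0.0005,0.0008,-0.0004,0,0,0]
    - [0,0.0005,0,0,0,0]
    - [0,0,0,0,0,0]
    - [0,0,0,0,0,0]
    - [0,0,0,0,0,0]
    - [0,0,0,0,0,0]

```text
t: 11.6
tcp_pos: [0.5075, 0.0235, 0.0817]
ee_rot: [0.704, -0.071, 0.703, 0.071]
force: [0.2, 0.5, -2.9]
finger_gap: 0.0549
```

```bash
cat >> plan.py <<'E'
    s,M=st(False);u=np.array([np.cos(.2004),np.sin(.2004)]);d=s["tcp_pos"][:2]-[.619,.0455];print("s",(d@u).round(4),"lat",(d@[-u[1],u[0]]).round(4))
E
python3 plan.py
```

```text
t 11.6 tcp [0.5075 0.0235 0.0817] jawyaw 11.6 xaxis [ 5.e-04  0.e+00 -1.e+00] gap 0.0549 F [ 0.2  0.5 -2.9] T [-0.02 -0.04 -0.01] q [-0.11  0.07  1.94  0.    1.14 -0.31]
s -0.1136 lat 0.0006
```

>>> arm_command:
  moves:
    - [0,-0.0002,0.004,0,0,0]
    - [0,-0.0002,0.006,0,0,0]
    - [0,0,0.007,0,0,0]
    - [0,0,0.007,0,0,0]
    - [0,0,0.007,0,0,0]
    - [0,0,0.007,0,0,0]
    - [0,0,0.007,0,0,0]
    - [0,0,0.006,0,0,0]
    - [0,0,0.004,0,0,0]
    - [0,0,0.002,0,0,0]

```text
t: 12.6
tcp_pos: [0.5692, 0.0355, 0.0814]
ee_rot: [0.704, -0.071, 0.703, 0.071]
force: [-0.8, 0.3, -4.1]
finger_gap: 0.055
```

```bash
python3 plan.py
python3 - <<'E'
import cv2
from plant import get_image
for n in("side",):cv2.imwrite(f"pics/{n}9.png",get_image(n)[:,:,::-1])
a=cv2.imread("pics/side9.png")[140:240,195:310]; cv2.imwrite("pics/s9b.png",cv2.resize(a,None,fx=6,fy=6,interpolation=cv2.INTER_CUBIC))
E
```

```text
t 12.6 tcp [0.5692 0.0355 0.0814] jawyaw 11.59 xaxis [ 8.e-04  1.e-04 -1.e+00] gap 0.055 F [-0.8  0.3 -4.1] T [-0.   -0.01  0.  ] q [-0.08  0.21  1.78  0.    1.15 -0.28]
s -0.0507 lat 0.0001
```

View pics/s9b.png

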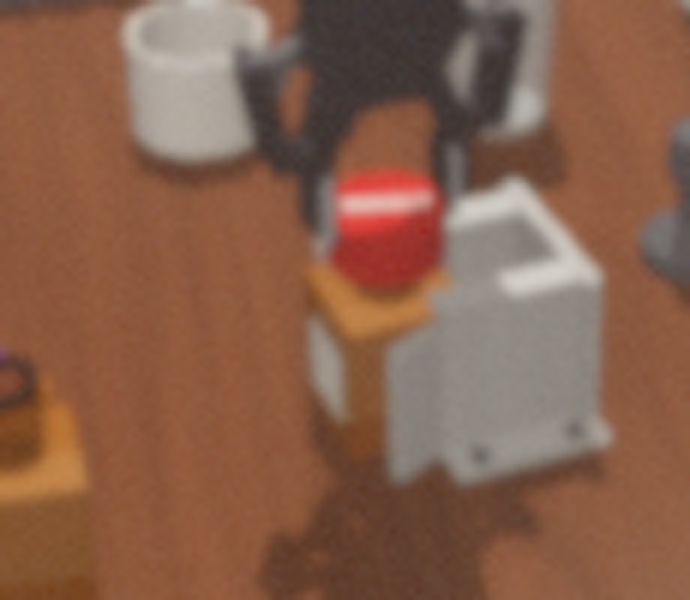

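>>> arm_command:
  moves:
    - [0,0,0.004,0,0,0]
    - [0,0,0.005,0,0,0]
    - [0,0,0.005,0,0,0]
    - [0,0,0.005,0,0,0]
    - [0,0,0.005,0,0,0]
    - [0,0,0.005,0,0,0]
    - [0,0,0.005,0,0,0]
    - [0,0,0.004,0,0,0]
    - [0,0,0.002,0,0,0]
    - [0,0,0.001,0,0,0]

```text
t: 13.65
tcp_pos: [0.6127, 0.0445, 0.0812]
ee_rot: [0.704, -0.071, 0.703, 0.071]
force: [-0.0, -0.4, -5.4]
finger_gap: 0.0552
```

```bash
python3 plan.py
```

```text
t 13.65 tcp [0.6127 0.0445 0.0812] jawyaw 11.59 xaxis [ 4.e-04  2.e-04 -1.e+00] gap 0.0552 F [-0.  -0.4 -5.4] T [ 0.02 -0.01 -0.02] q [-0.06  0.31  1.66  0.    1.17 -0.26]
s -0.0063 lat 0.0003
```

>>> arm_command:
  moves:
    - [0,0,0.001,0,0,0]
    - [0,0,0.001,0,0,0]
    - [0,0,0.001,0,0,0]
    - [0,0,0.001,0,0,0]
    - [0,0,0.001,0,0,0]
    - [0,0,0.001,0,0,0]
    - [0,0,0.001,0,0,0]
    - [0,0,0.001,0,0,0]
    - [0,0,0.001,0,0,0]
    - [0,0,0.001,0,0,0]

```text
t: 14.65
tcp_pos: [0.6187, 0.046, 0.0805]
ee_rot: [0.7, -0.071, 0.707, 0.071]
force: [-5.8, -1.1, 0.4]
finger_gap: 0.0552
```

```bash
python3 plan.py
```

```text
t 14.65 tcp [0.6187 0.046  0.0805] jawyaw 11.56 xaxis [-0.0096 -0.001  -1.    ] gap 0.0552 F [-5.8 -1.1  0.4] T [-0.25  1.12 -0.11] q [-0.05  0.33  1.63 -0.    1.19 -0.25]
s -0.0002 lat 0.0005
```

>>> arm_command:
  moves:
    - [0.0004,0,0,0,-0.2,0]
    - [0.0004,0,0,0,-0.2,0]
    - [0.0004,0,0,0,-0.2,0]
    - [0.0004,0,0,0,-0.1,0]
    - [0.0004,0,0.0002,0,0,0]
    - [0.0004,0,0.0002,0,0,0]
    - [0.0004,0,0.0003,0,0,0]
    - [0.0004,0,0.0003,0,0,0]
    - [0,0,0.0003,0,0,0]
    - [0,0,0.0003,0,0,0]

```text
t: 15.65
tcp_pos: [0.6187, 0.0456, 0.0801]
ee_rot: [0.703, -0.071, 0.704, 0.071]
force: [-4.8, -0.4, 0.6]
finger_gap: 0.0549
```

```bash
python3 plan.py;python3 - <<'E'
import cv2
from plant import get_image
for n in("side","top"):cv2.imwrite(f"pics/{n}10.png",get_image(n)[:,:,::-1])
a=cv2.imread("pics/side10.png")[130:230,215:315]; cv2.imwrite("pics/s10b.png",cv2.resize(a,None,fx=6,fy=6,interpolation=cv2.INTER_CUBIC))
E
```

```text
t 15.65 tcp [0.6187 0.0456 0.0801] jawyaw 11.55 xaxis [-1.e-04  4.e-04 -1.e+00] gap 0.0549 F [-4.8 -0.4  0.6] T [-0.23  0.8  -0.13] q [-0.05  0.32  1.64  0.    1.17 -0.26]
s -0.0003 lat 0.0001
```

View pics/s10b.png

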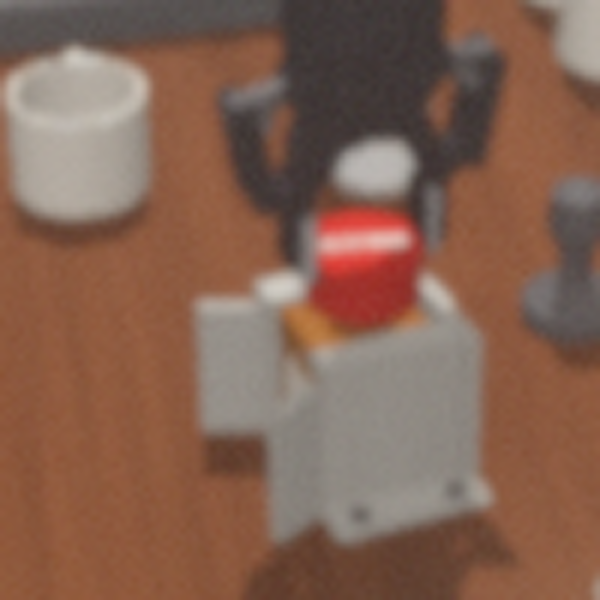

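View pics/top10.png

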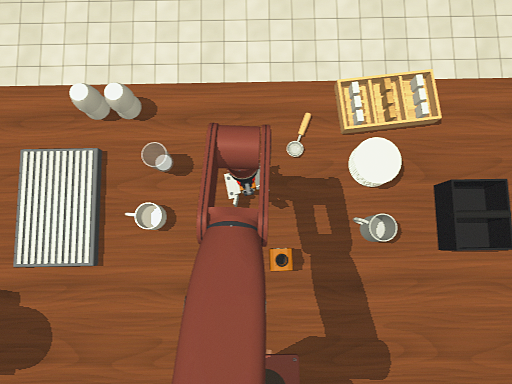

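>>> arm_command:
  moves:
    - [0.0008,0,0.0002,0,0,0]
    - [0.0008,0,0.0002,0,0,0]
    - [0.0008,0,0.0002,0,0,0]
    - [0.0008,0,0.0002,0,0,0]
    - [0.0008,0,0.0002,0,0,0]
    - [0,0,0.0002,0,0,0]
    - [0,0,0,0,0,0]
    - [0,0,0,0,0,0]
    - [0,0,0,0,0,0]
    - [0,0,0,0,0,0]

```text
t: 16.75
tcp_pos: [0.6187, 0.0456, 0.0802]
ee_rot: [0.703, -0.071, 0.704, 0.071]
force: [-4.5, -0.7, 0.3]
finger_gap: 0.0549
```

```bash
python3 plan.py
```

```text
t 16.75 tcp [0.6187 0.0456 0.0802] jawyaw 11.53 xaxis [-2.3e-03 -1.0e-04 -1.0e+00] gap 0.0549 F [-4.5 -0.7  0.3] T [-0.16  0.72 -0.06] q [-0.05  0.32  1.64 -0.    1.18 -0.25]
s -0.0003 lat 0.0001
```

>>> arm_command:
  moves:
    - [0,0,0,-3,0,0]
    - [0,0,0,-4,0,0]
    - [0,0,0,-4,0,0]
    - [0,0,0,-4,0,0]
    - [0,0,0,-4,0,0]
    - [0,0,0,-4,0,0]
    - [0,0,0,-4,0,0]
    - [0,0,0,-4,0,0]
    - [0,0,0,-4,0,0]
    - [0,0,0,-2,0,0]

```text
t: 17.75
tcp_pos: [0.6169, 0.0461, 0.0802]
ee_rot: [0.64, -0.296, 0.643, 0.299]
force: [-5.0, -1.6, -0.8]
finger_gap: 0.0545
```

```bash
python3 plan.py;python3 - <<'E'
import cv2
from plant import get_image
for n in("side",):cv2.imwrite(f"pics/{n}11.png",get_image(n)[:,:,::-1])
a=cv2.imread("pics/side11.png")[130:230,215:315]; cv2.imwrite("pics/s11b.png",cv2.resize(a,None,fx=6,fy=6,interpolation=cv2.INTER_CUBIC))
E
```

```text
t 17.75 tcp [0.6169 0.0461 0.0802] jawyaw 49.8 xaxis [-0.0064  0.0019 -1.    ] gap 0.0545 F [-5.  -1.6 -0.8] T [-0.24  0.73 -0.29] q [-0.05  0.32  1.64  0.    1.18 -0.92]
s -0.0019 lat 0.001
```

View pics/s11b.png

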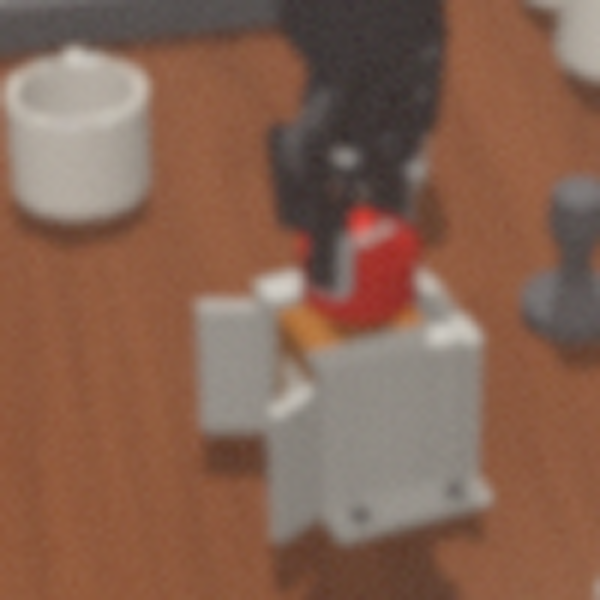

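>>> arm_command:
  moves:
    - [0,-0.0003,0.0003,-3,0,0]
    - [0,-0.0003,0.0003,-3,0,0]
    - [0,-0.0003,0.0003,-3,0,0]
    - [0,-0.0003,0.0002,-3,0,0]
    - [0,-0.0003,0.0002,-3,0,0]
    - [0,-0.0003,0.0002,-3,0,0]
    - [0,-0.0003,0.0002,-3,0,0]
    - [0,-0.0003,0.0002,-2,0,0]
    - [0,-0.0003,0.0002,0,0,0]
    - [0,-0.0003,0.0002,0,0,0]

```text
t: 18.8
tcp_pos: [0.6165, 0.0468, 0.0809]
ee_rot: [0.564, -0.417, 0.572, 0.426]
force: [-5.5, -1.7, -0.3]
finger_gap: 0.0546
```

```bash
python3 plan.py
```

```text
t 18.8 tcp [0.6165 0.0468 0.0809] jawyaw 73.16 xaxis [-0.0162  0.0028 -0.9999] gap 0.0546 F [-5.5 -1.7 -0.3] T [-0.22  0.89 -0.21] q [-0.05  0.33  1.63  0.    1.19 -1.33]
s -0.0022 lat 0.0017
```

```bash
python3 plan.py .6165 .0468 .0809 81 10 | head -4
```

```text
t 18.8 tcp [0.6165 0.0468 0.0809] jawyaw 73.16 xaxis [-0.0162  0.0028 -0.9999] gap 0.0546 F [-5.5 -1.7 -0.3] T [-0.22  0.89 -0.21] q [-0.05  0.33  1.63  0.    1.19 -1.33]
total rot [-7.8 -0.1 -0.9] dist 0.0
[-0.0, 0.0, 0.0, -0.78, -0.01, -0.09]
[-0.0, 0.0, 0.0, -0.78, -0.01, -0.09]
```

>>> arm_command:
  moves:
    - [0,0,0,-1.5,0,-0.3]
    - [0,0,0,-1.5,0,-0.3]
    - [0,0,0,-1.5,0,-0.3]
    - [0,0,0,-1.5,0,-0.1]
    - [0,0,0,-1.5,0,-0.1]
    - [0,0,0,-1,0,0]
    - [0,0,0,0,0,0]
    - [0,0,0,0,0,0]
    - [0,0,0,0,0,0]
    - [0,0,0,0,0,0]

```text
t: 19.8
tcp_pos: [0.62, 0.0455, 0.0846]
ee_rot: [0.535, -0.468, 0.531, 0.461]
force: [-1.0, -1.7, -0.3]
finger_gap: 0.0548
```

```bash
python3 plan.py;python3 - <<'E'
import cv2
from plant import get_image
for n in("side",):cv2.imwrite(f"pics/{n}12.png",get_image(n)[:,:,::-1])
a=cv2.imread("pics/side12.png")[130:230,215:315]; cv2.imwrite("pics/s12b.png",cv2.resize(a,None,fx=6,fy=6,interpolation=cv2.INTER_CUBIC))
E
```

```text
t 19.8 tcp [0.62   0.0455 0.0846] jawyaw 82.06 xaxis [ 0.0109 -0.0039 -0.9999] gap 0.0548 F [-1.  -1.7 -0.3] T [-0.19  0.38 -0.03] q [-0.05  0.31  1.65 -0.    1.17 -1.48]
s 0.001 lat -0.0002
```

View pics/s12b.png

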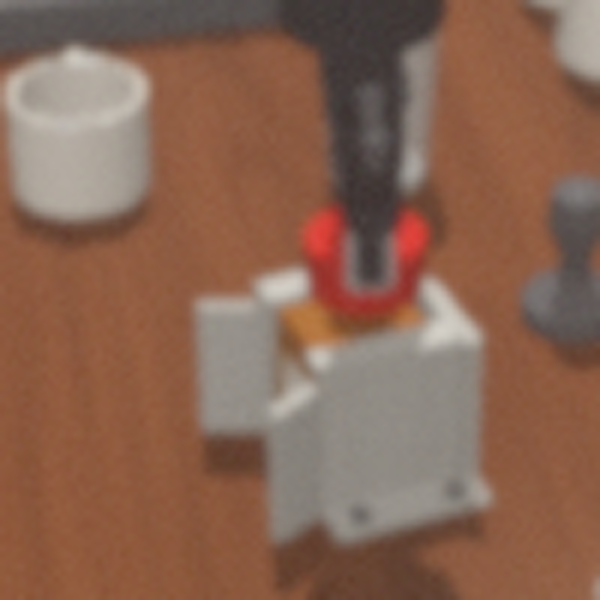

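```bash
python3 plan.py .62 .0455 .0846 82 1 | tail -2
```

```text
[-0.0001, -0.0001, 0.0, 0.06, -0.13, 0.64]
s 0.0009 lat -0.0002
```

>>> arm_command:
  moves:
    - [0,-0.0005,0.0002,-0.3,0,0.3]
    - [0,-0.0005,0.0002,-0.3,0,0.2]
    - [0,-0.0007,0.0002,-0.3,0,0.1]
    - [0,-0.0007,0.0002,0,0,0]
    - [0,-0.0009,0.0002,0,0,0]
    - [0,-0.0009,0.0003,0,0,0]
    - [0,-0.0009,0.0003,0,0,0]
    - [0,-0.0009,0.0003,0,0,0]
    - [0,-0.0009,0.0003,0,0,0]
    - [0,-0.0009,0.0003,0,0,0]

```text
t: 20.85
tcp_pos: [0.6211, 0.0464, 0.0839]
ee_rot: [0.523, -0.466, 0.535, 0.472]
force: [-6.8, -1.5, 3.2]
finger_gap: 0.055
```

```bash
python3 plan.py .6195 .0455 .0846 82 1
```

```text
t 20.85 tcp [0.6211 0.0464 0.0839] jawyaw 83.11 xaxis [-0.0181 -0.0042 -0.9998] gap 0.055 F [-6.8 -1.5  3.2] T [-0.32  1.24 -0.07] q [-0.05  0.34  1.62 -0.01  1.2  -1.5 ]
total rot [ 1.1 -0.4 -1. ] dist 0.002
[-0.0006, 0.0015, -0.0011, 1.1, -0.37, -0.99]
s 0.0023 lat 0.0004
```

>>> arm_command:
  moves:
    - [0,0.0003,-0.0002,0,-0.1,-0.3]
    - [0,0.0003,-0.0002,0,-0.1,-0.3]
    - [0,0.0003,-0.0002,0,-0.1,-0.2]
    - [0,0.0003,-0.0001,0,-0.1,-0.1]
    - [0,0.0002,-0.0001,0,0,-0.1]
    - [0,0,0,0,0,0]
    - [0,0,0,0,0,0]
    - [0,0,0,0,0,0]
    - [0,0,0,0,0,0]
    - [0,0,0,0,0,0]

```text
t: 21.85
tcp_pos: [0.6212, 0.0461, 0.0845]
ee_rot: [0.531, -0.47, 0.527, 0.468]
force: [-1.4, -0.3, 0.4]
finger_gap: 0.0548
```

```bash
python3 plan.py .6195 .0455 .0846 83 1;python3 - <<'E'
import cv2
from plant import get_image
for n in("side",):cv2.imwrite(f"pics/{n}13.png",get_image(n)[:,:,::-1])
a=cv2.imread("pics/side13.png")[130:230,215:315]; cv2.imwrite("pics/s13b.png",cv2.resize(a,None,fx=6,fy=6,interpolation=cv2.INTER_CUBIC))
E
```

```text
t 21.85 tcp [0.6212 0.0461 0.0845] jawyaw 83.11 xaxis [ 0.0049  0.0017 -1.    ] gap 0.0548 F [-1.4 -0.3  0.4] T [-0.08  0.27 -0.04] q [-0.05  0.32  1.64  0.    1.18 -1.5 ]
total rot [0.1 0.1 0.3] dist 0.002
[-0.0001, 0.0016, -0.0008, 0.11, 0.13, 0.27]
s 0.0023 lat 0.0002
```

View pics/s13b.png

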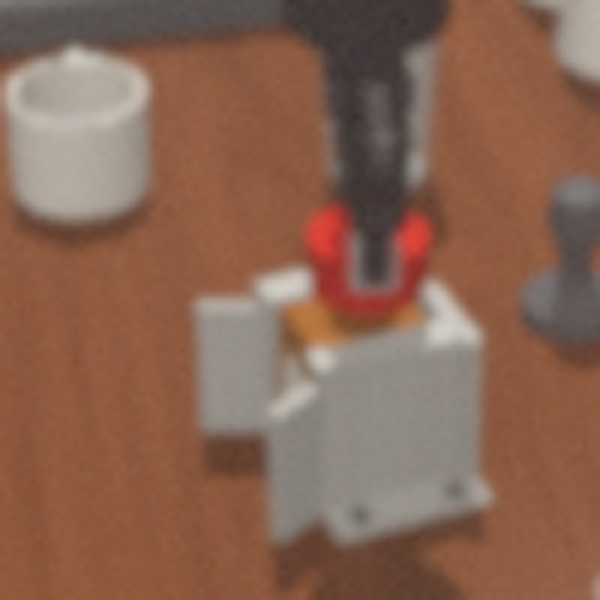

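>>> arm_command:
  moves:
    - [0,0.0004,-0.0002,0,0,0.1]
    - [0,0.0004,-0.0002,0,0,0.1]
    - [0,0.0003,-0.0001,0,0,0]
    - [-0.0015,0,0,0,0,0]
    - [-0.0015,0,0,0,0,0]
    - [-0.0015,0,0,0,0,0]
    - [-0.0015,0,0,0,0,0]
    - [-0.001,0,0,0,0,0]
    - [0,0,0,0,0,0]
    - [0,0,0,0,0,0]

```text
t: 22.9
tcp_pos: [0.62, 0.0458, 0.0917]
ee_rot: [0.53, -0.469, 0.528, 0.469]
force: [-0.2, -0.1, -1.0]
finger_gap: 0.055
```

```bash
python3 plan.py .6195 .0455 .1215 83 10;python3 - <<'E'
import cv2
from plant import get_image
for n in("side",):cv2.imwrite(f"pics/{n}14.png",get_image(n)[:,:,::-1])
a=cv2.imread("pics/side14.png")[130:230,215:315]; cv2.imwrite("pics/s14b.png",cv2.resize(a,None,fx=6,fy=6,interpolation=cv2.INTER_CUBIC))
E
```

```text
t 22.9 tcp [0.62   0.0458 0.0917] jawyaw 83.11 xaxis [ 0.0014  0.0023 -1.    ] gap 0.055 F [-0.2 -0.1 -1. ] T [-0.    0.17  0.03] q [-0.05  0.31  1.64  0.    1.19 -1.51]
total rot [0.1 0.1 0.1] dist 0.03
[-0.003, 0.0, -0.0, 0.01, 0.01, 0.01]
[-0.003, 0.0, -0.0, 0.01, 0.01, 0.01]
[-0.003, 0.0, -0.0, 0.01, 0.01, 0.01]
[-0.003, 0.0, -0.0, 0.01, 0.01, 0.01]
[-0.003, 0.0, -0.0, 0.01, 0.01, 0.01]
[-0.003, 0.0, -0.0, 0.01, 0.01, 0.01]
[-0.003, 0.0, -0.0, 0.01, 0.01, 0.01]
[-0.003, 0.0, -0.0, 0.01, 0.01, 0.01]
[-0.003, 0.0, -0.0, 0.01, 0.01, 0.01]
[-0.003, 0.0, -0.0, 0.01, 0.01, 0.01]
s 0.0011 lat 0.0001
```

View pics/s14b.png

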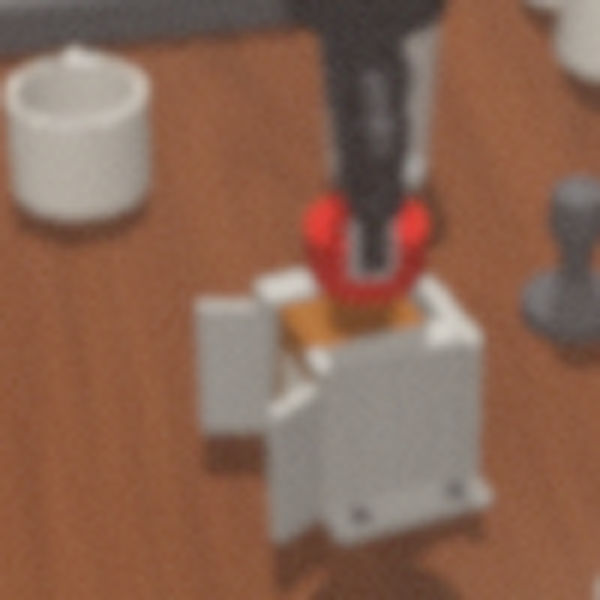

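>>> arm_command:
  moves:
    - [-0.003,0,0,0,0,0]
    - [-0.0035,0,0,0,0,0]
    - [-0.0035,0,0,0,0,0]
    - [-0.0035,0,0,0,0,0]
    - [-0.0035,0,0,0,0,0]
    - [-0.0035,0,0,0,0,0]
    - [-0.003,0,0,0,0,0]
    - [-0.003,0,0,0,0,0]
    - [-0.001,0,0,0,0,0]
    - [0,0,0,0,0,0]

```text
t: 23.95
tcp_pos: [0.6215, 0.0459, 0.1232]
ee_rot: [0.531, -0.47, 0.527, 0.468]
force: [0.6, 0.3, -0.7]
finger_gap: 0.055
```

```bash
python3 plan.py .6192 .0455 .1215 83 1;python3 - <<'E'
import cv2
from plant import get_image
for n in("side","top"):cv2.imwrite(f"pics/{n}15.png",get_image(n)[:,:,::-1])
a=cv2.imread("pics/side15.png")[130:230,215:315]; cv2.imwrite("pics/s15b.png",cv2.resize(a,None,fx=6,fy=6,interpolation=cv2.INTER_CUBIC))
a=cv2.imread("pics/top15.png")[110:220,190:300]; cv2.imwrite("pics/t15b.png",cv2.resize(a,None,fx=5,fy=5,interpolation=cv2.INTER_CUBIC))
E
```

```text
t 23.95 tcp [0.6215 0.0459 0.1232] jawyaw 83.12 xaxis [ 0.0052  0.0024 -1.    ] gap 0.055 F [ 0.6  0.3 -0.7] T [0.07 0.02 0.03] q [-0.05  0.28  1.61  0.    1.25 -1.51]
total rot [0.1 0.2 0.3] dist 0.003
[0.0017, 0.0023, -0.0006, 0.12, 0.17, 0.28]
s 0.0025 lat -0.0001
```

View pics/s15b.png

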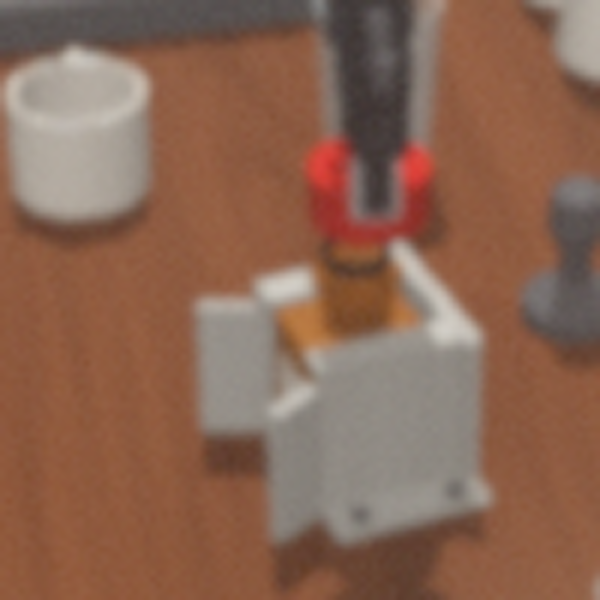

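View pics/t15b.png

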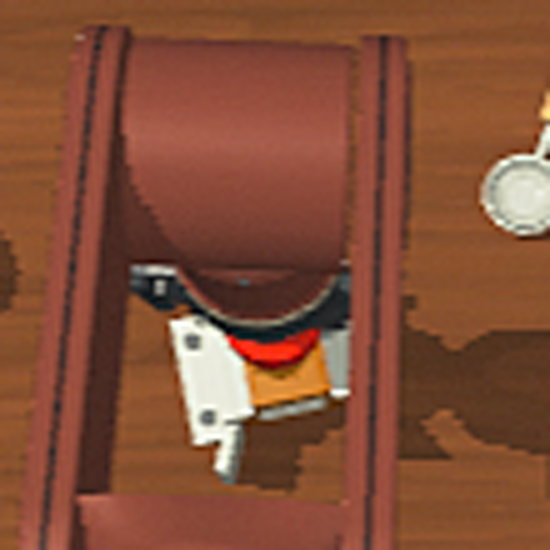

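```bash
python3 -c "
from h import *
B=lambda s,l,z:[*(R2(.2004)@[s,l]+[.619,.0455]),z]
print('top',((proj('top',[B(-.032,.024,.076),B(-.032,-.024,.076),B(-.034,.024,.076),B(-.034,-.024,.076),B(-.04,.024,.086),B(-.04,-.024,.086)])-[190,110]+.5)*5-.5).round(0).tolist())
n=lambda z,s:((proj('side',[B(s,.018,z),B(s,-.018,z),B(s-.018,0,z),B(s+.018,0,z),B(s,0,z)])-[215,130]+.5)*6-.5).round(0).tolist()
for s in(0,-.003):
  print('side neck',s,n(.1,s))
  print('side seal',n(.117,s))
  print('shoulder rear',((proj('side',[B(-.032+s,.032,.076),B(-.032+s,-.032,.076),B(-.032+s,0,.076)])-[215,130]+.5)*6-.5).round(0).tolist())
print('side brace lip rear',((proj('side',[B(-.04,.024,.086),B(-.04,-.024,.086)])-[215,130]+.5)*6-.5).round(0).tolist())
"
python3 - <<'E'
import cv2
a=cv2.imread("pics/top15.png")[165:215,215:275]; cv2.imwrite("pics/t15c.png",cv2.resize(a,None,fx=12,fy=12,interpolation=cv2.INTER_CUBIC))
a=cv2.imread("pics/side15.png")[145:210,240:305]; cv2.imwrite("pics/s15c.png",cv2.resize(a,None,fx=9,fy=9,interpolation=cv2.INTER_CUBIC))
E
```

```text
top [[251.0, 404.0], [331.0, 386.0], [252.0, 407.0], [332.0, 390.0], [253.0, 415.0], [334.0, 397.0]]
side neck 0 [[350.0, 265.0], [380.0, 303.0], [331.0, 292.0], [399.0, 276.0], [365.0, 284.0]]
side seal [[350.0, 236.0], [381.0, 273.0], [330.0, 263.0], [399.0, 246.0], [365.0, 254.0]]
shoulder rear [[279.0, 307.0], [331.0, 376.0], [304.0, 340.0]]
side neck -0.003 [[344.0, 267.0], [375.0, 304.0], [325.0, 294.0], [393.0, 277.0], [359.0, 285.0]]
side seal [[344.0, 237.0], [375.0, 275.0], [325.0, 264.0], [394.0, 247.0], [359.0, 256.0]]
shoulder rear [[273.0, 308.0], [325.0, 377.0], [298.0, 342.0]]
side brace lip rear [[269.0, 302.0], [308.0, 353.0]]
```

View pics/t15c.png

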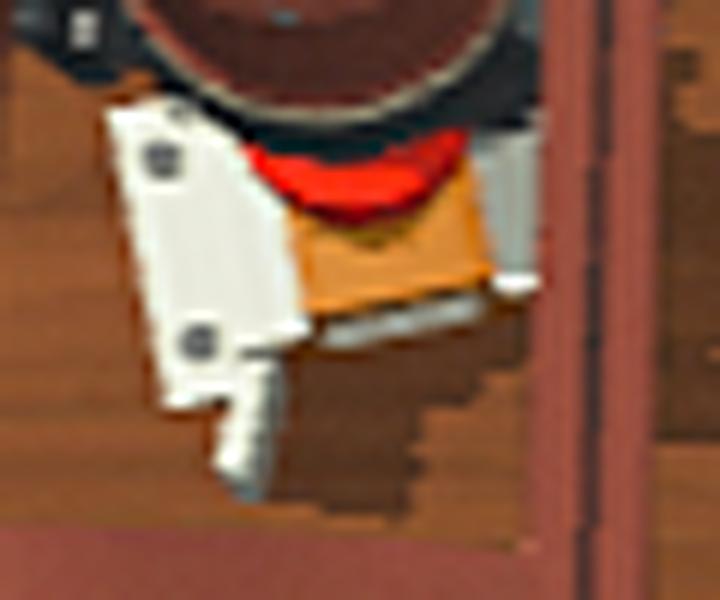

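View pics/s15c.png

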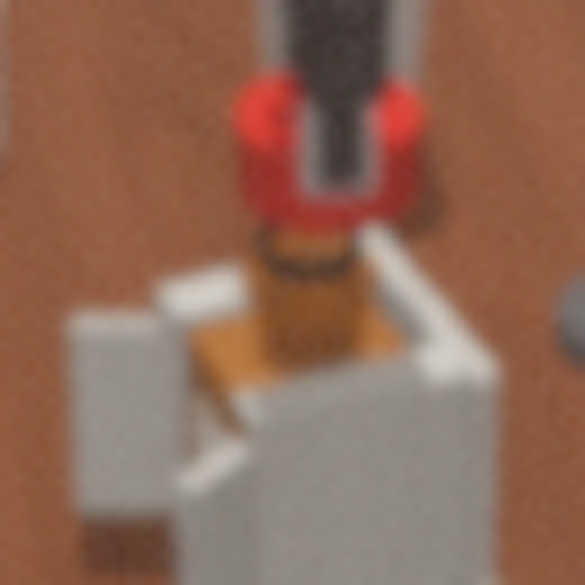

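Run:
```python
import cv2,numpy as np
o=[]
for k in(10,11,13,15):
    a=cv2.imread(f"pics/side{k}.png")[172:205,255:290]; o.append(cv2.resize(a,None,fx=11,fy=11,interpolation=cv2.INTER_CUBIC))
cv2.imwrite("pics/cmp.png",np.vstack([np.hstack(o[:2]),np.hstack(o[2:])])[:,:])
```

```text
(no output)
```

View pics/cmp.png

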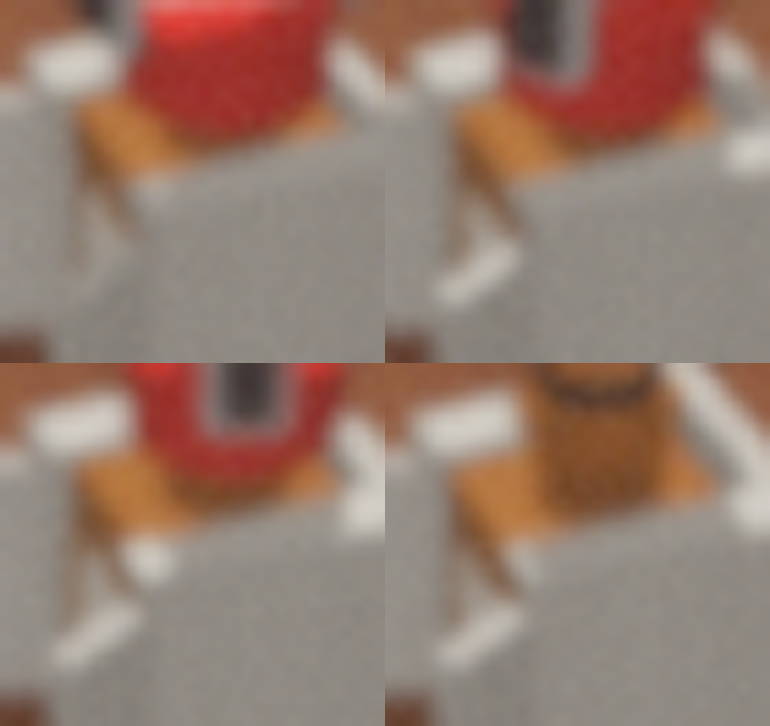

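>>> arm_command:
  moves:
    - [0,0.004,-0.0012,0,0,0.1]
    - [0,0.0065,-0.0021,0,0.1,0.1]
    - [0,0.0075,-0.0025,0,0,0.1]
    - [0,0.0075,-0.0025,0,0,0]
    - [0,0.0075,-0.0025,0,0,0]
    - [0,0.0075,-0.0025,0,0,0]
    - [0,0.0075,-0.0025,0,0,0]
    - [0,0.006,-0.002,0,0,0]
    - [0,0.004,-0.0012,0,0,0]
    - [0,0,0,0,0,0]

```text
t: 25.05
tcp_pos: [0.5545, 0.0328, 0.122]
ee_rot: [0.529, -0.468, 0.53, 0.47]
force: [0.2, -0.6, -0.6]
finger_gap: 0.0545
```

```bash
python3 plan.py .5602 .0333 .087 83 10;python3 - <<'E'
import cv2
from plant import get_image
for n in("side","top"):cv2.imwrite(f"pics/{n}16.png",get_image(n)[:,:,::-1])
a=cv2.imread("pics/side16.png")[130:230,215:315]; cv2.imwrite("pics/s16b.png",cv2.resize(a,None,fx=6,fy=6,interpolation=cv2.INTER_CUBIC))
a=cv2.imread("pics/top16.png")[150:220,210:290]; cv2.imwrite("pics/t16b.png",cv2.resize(a,None,fx=8,fy=8,interpolation=cv2.INTER_CUBIC))
E
```

```text
t 25.05 tcp [0.5545 0.0328 0.122 ] jawyaw 83.1 xaxis [-0.003   0.0012 -1.    ] gap 0.0545 F [ 0.2 -0.6 -0.6] T [ 0.   -0.05  0.01] q [-0.08  0.13  1.79  0.    1.23 -1.53]
total rot [ 0.1  0.  -0.2] dist 0.036
[0.0035, -0.0006, 0.0001, 0.01, 0.0, -0.02]
[0.0035, -0.0006, 0.0001, 0.01, 0.0, -0.02]
[0.0035, -0.0006, 0.0001, 0.01, 0.0, -0.02]
[0.0035, -0.0006, 0.0001, 0.01, 0.0, -0.02]
[0.0035, -0.0006, 0.0001, 0.01, 0.0, -0.02]
[0.0035, -0.0006, 0.0001, 0.01, 0.0, -0.02]
[0.0035, -0.0006, 0.0001, 0.01, 0.0, -0.02]
[0.0035, -0.0006, 0.0001, 0.01, 0.0, -0.02]
[0.0035, -0.0006, 0.0001, 0.01, 0.0, -0.02]
[0.0035, -0.0006, 0.0001, 0.01, 0.0, -0.02]
s -0.0657 lat 0.0004
```

View pics/s16b.png

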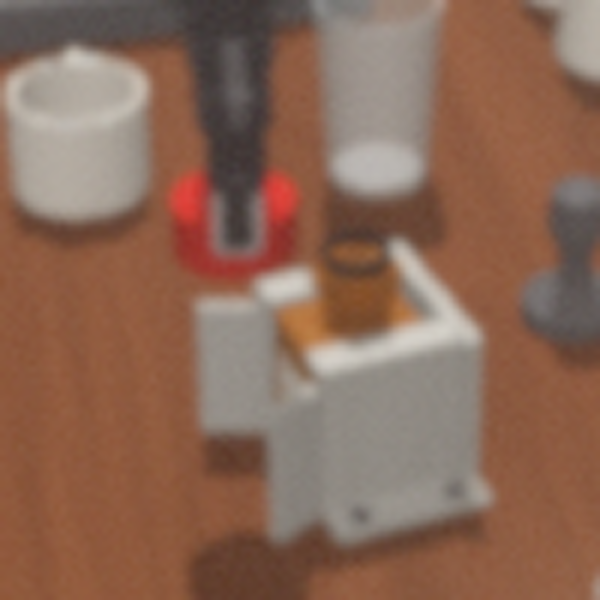

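View pics/t16b.png

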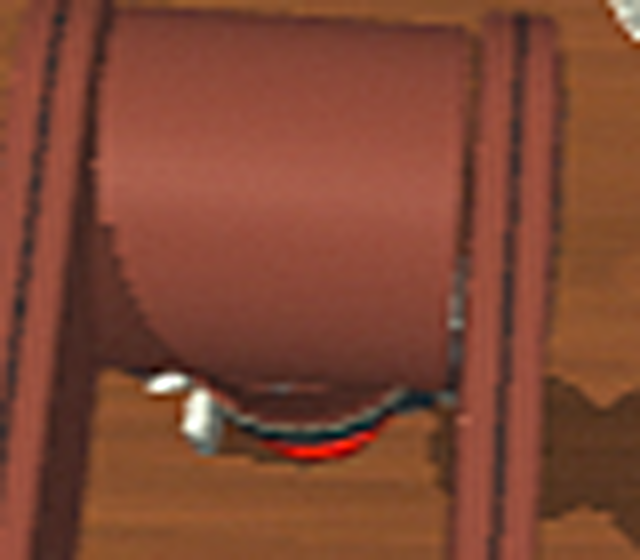

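>>> arm_command:
  moves:
    - [0.003,-0.0004,0,0,0,-0.1]
    - [0.004,-0.0004,0,0,0,0]
    - [0.0045,-0.0003,0,0,0,0]
    - [0.0045,-0.0003,0,0,0,0]
    - [0.0045,-0.0003,0,0,0,0]
    - [0.0045,-0.0003,0,0,0,0]
    - [0.004,-0.0003,0,0,0,0]
    - [0.003,0,0,0,0,0]
    - [0.001,0,0,0,0,0]
    - [0,0,0,0,0,0]

```text
t: 26.15
tcp_pos: [0.5579, 0.0328, 0.085]
ee_rot: [0.529, -0.468, 0.529, 0.47]
force: [-0.3, -0.4, 0.7]
finger_gap: 0.0548
```

```bash
python3 plan.py
```

```text
t 26.15 tcp [0.5579 0.0328 0.085 ] jawyaw 83.12 xaxis [-0.002   0.0011 -1.    ] gap 0.0548 F [-0.3 -0.4  0.7] T [-0.08  0.02 -0.  ] q [-0.08  0.18  1.81  0.    1.16 -1.53]
s -0.0624 lat -0.0003
```

>>> arm_command:
  moves:
    - [0,-0.0015,0.0005,0,0,0]
    - [0,-0.0019,0.0006,0,0,0]
    - [0,-0.0019,0.0006,0,0,0]
    - [0,-0.0019,0.0006,0,0,0]
    - [0,-0.0019,0.0006,0,0,0]
    - [0,-0.0015,0.0005,0,0,0]
    - [0,-0.0012,0.0004,0,0,0]
    - [0,-0.001,0.0003,0,0,0]
    - [0,-0.001,0.0003,0,0,0]
    - [0,-0.001,0.0003,0,0,0]

```text
t: 27.15
tcp_pos: [0.5679, 0.0351, 0.0845]
ee_rot: [0.524, -0.465, 0.534, 0.473]
force: [-6.1, -0.2, 2.7]
finger_gap: 0.0553
```

```bash
python3 plan.py
```

```text
t 27.15 tcp [0.5679 0.0351 0.0845] jawyaw 83.17 xaxis [-1.730e-02 -7.000e-04 -9.998e-01] gap 0.0553 F [-6.1 -0.2  2.7] T [-0.2   0.88  0.01] q [-0.08  0.22  1.76 -0.    1.18 -1.53]
s -0.0522 lat -0.0
```

>>> arm_command:
  moves:
    - [0,-0.0014,0.0005,0,0,-0.2]
    - [0,-0.0016,0.0005,0,0,-0.2]
    - [0,-0.0018,0.0006,0,0,-0.2]
    - [0,-0.002,0.0006,0,0,-0.2]
    - [0,-0.002,0.0006,0,0,-0.2]
    - [0,-0.002,0.0006,0,0,-0.2]
    - [0,-0.002,0.0006,0,0,-0.2]
    - [0,-0.002,0.0006,0,0,-0.2]
    - [0,-0.002,0.0006,0,0,-0.2]
    - [0,-0.002,0.0006,0,0,-0.2]

```text
t: 28.15
tcp_pos: [0.5676, 0.0349, 0.0798]
ee_rot: [0.518, -0.466, 0.539, 0.473]
force: [-7.8, -1.6, 4.6]
finger_gap: 0.0552
```

```bash
python3 plan.py;python3 - <<'E'
import cv2
from plant import get_image
for n in("side",):cv2.imwrite(f"pics/{n}17.png",get_image(n)[:,:,::-1])
a=cv2.imread("pics/side17.png")[130:230,215:315]; cv2.imwrite("pics/s17b.png",cv2.resize(a,None,fx=6,fy=6,interpolation=cv2.INTER_CUBIC))
E
```

```text
t 28.15 tcp [0.5676 0.0349 0.0798] jawyaw 83.26 xaxis [-0.0293 -0.0122 -0.9995] gap 0.0552 F [-7.8 -1.6  4.6] T [-0.3  1.4 -0. ] q [-0.07  0.23  1.76 -0.02  1.18 -1.51]
s -0.0525 lat -0.0001
```

View pics/s17b.png

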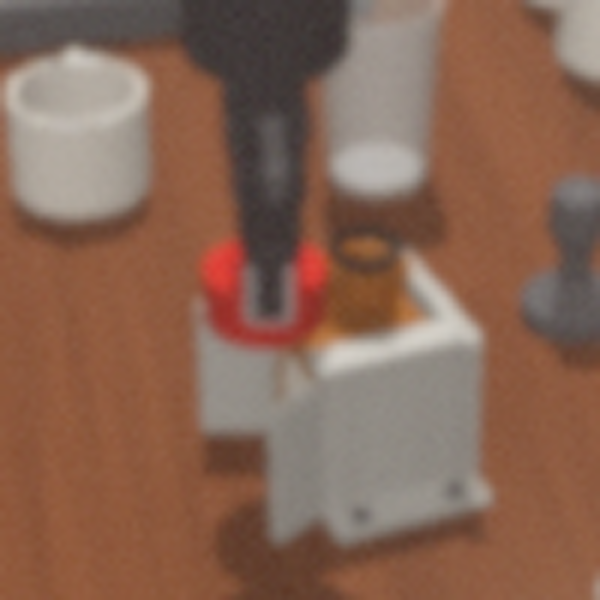

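```bash
python3 plan.py .5545 .0325 .095 83.2 1
```

```text
t 28.2 tcp [0.5676 0.035  0.0798] jawyaw 83.26 xaxis [-0.0293 -0.0122 -0.9995] gap 0.055 F [-8.7 -2.2  3.4] T [-0.4   1.23 -0.01] q [-0.07  0.23  1.76 -0.02  1.18 -1.51]
total rot [ 0.  -0.9 -1.6] dist 0.02
[-0.0148, 0.0131, -0.0042, 0.04, -0.9, -1.59]
s -0.0525 lat -0.0001
```

>>> arm_command:
  moves:
    - [0,0.002,-0.0006,0,0,0]
    - [0,0.003,-0.001,0,-0.2,-0.4]
    - [0,0.003,-0.001,0,-0.2,-0.4]
    - [0,0.003,-0.001,0,-0.2,-0.3]
    - [-0.002,0.002,-0.0006,0,-0.2,-0.3]
    - [-0.004,0,0,0,-0.1,-0.2]
    - [-0.004,0,0,0,0,0]
    - [-0.003,0,0,0,0,0]
    - [-0.002,0,0,0,0,0]
    - [0,0,0,0,0,0]

```text
t: 29.2
tcp_pos: [0.5551, 0.0321, 0.0976]
ee_rot: [0.531, -0.471, 0.526, 0.468]
force: [-0.4, -0.7, -0.7]
finger_gap: 0.055
```

```bash
python3 plan.py .5545 .0325 .122 83.2 1;python3 - <<'E'
import cv2
from plant import get_image
for n in("side",):cv2.imwrite(f"pics/{n}18.png",get_image(n)[:,:,::-1])
a=cv2.imread("pics/side18.png")[130:230,215:315]; cv2.imwrite("pics/s18b.png",cv2.resize(a,None,fx=6,fy=6,interpolation=cv2.INTER_CUBIC))
E
```

```text
t 29.2 tcp [0.5551 0.0321 0.0976] jawyaw 83.23 xaxis [ 0.0076  0.0012 -1.    ] gap 0.055 F [-0.4 -0.7 -0.7] T [ 0.03  0.02 -0.05] q [-0.09  0.15  1.81  0.    1.17 -1.54]
total rot [0.  0.1 0.4] dist 0.024
[-0.0244, 0.0004, 0.0004, 0.03, 0.12, 0.43]
s -0.0653 lat -0.0004
```

View pics/s18b.png

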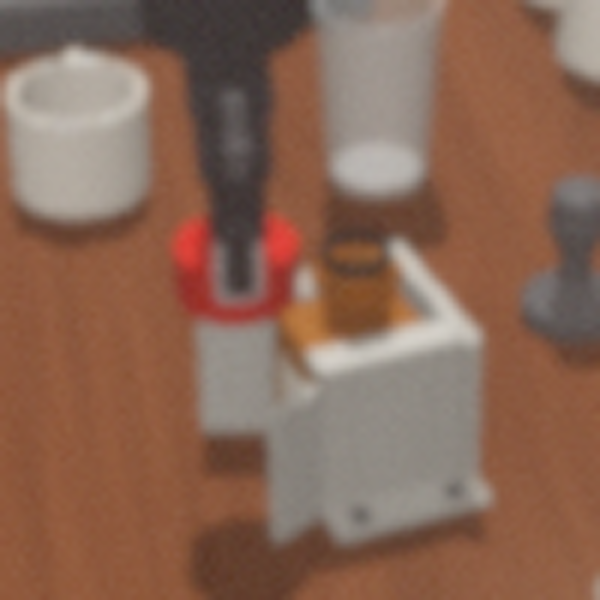

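The jar rocked forward under that high push and sprang back, so it wasn't seated. I'll push lower instead, with the lid's rim on the jar's rear face below the stop's top. The finger tips sit about 12 mm above the rim, so they clear the guides.

>>> arm_command:
  moves:
    - [0,0.002,-0.0006,0,0,0.2]
    - [0.002,0.002,-0.0006,0,0,0.2]
    - [0.004,0,0,0,0,0]
    - [0.005,0,0,0,0,0]
    - [0.005,0,0,0,0,0]
    - [0.005,0,0,0,0,0]
    - [0.005,0,0,0,0,0]
    - [0.004,0,0,0,0,0]
    - [0.002,0,0,0,0,0]
    - [0,0,0,0,0,0]

```text
t: 30.25
tcp_pos: [0.5491, 0.0316, 0.0605]
ee_rot: [0.528, -0.468, 0.529, 0.471]
force: [1.0, 0.1, -1.7]
finger_gap: 0.0547
```

```bash
python3 plan.py .5498 .0316 .0545 83.2 1;python3 - <<'E'
import cv2
from plant import get_image
for n in("side",):cv2.imwrite(f"pics/{n}19.png",get_image(n)[:,:,::-1])
a=cv2.imread("pics/side19.png")[130:230,215:315]; cv2.imwrite("pics/s19b.png",cv2.resize(a,None,fx=6,fy=6,interpolation=cv2.INTER_CUBIC))
E
```

```text
t 30.25 tcp [0.5491 0.0316 0.0605] jawyaw 83.24 xaxis [-0.0036  0.0024 -1.    ] gap 0.0547 F [ 1.   0.1 -1.7] T [-0.01  0.04 -0.04] q [-0.09  0.2   1.84  0.    1.11 -1.54]
total rot [ 0.   0.1 -0.2] dist 0.006
[0.006, -0.0007, 0.0001, 0.04, 0.11, -0.22]
s -0.0712 lat 0.0003
```

View pics/s19b.png

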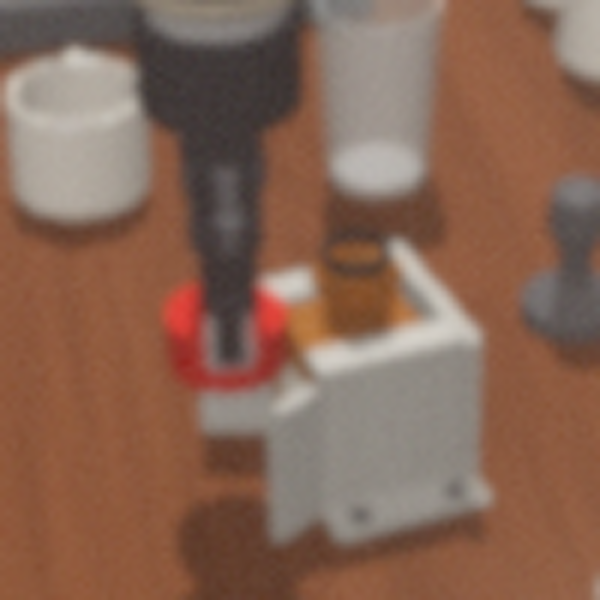

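>>> arm_command:
  moves:
    - [0.002,0,0,0,0,-0.1]
    - [0.002,0,0,0,0,-0.1]
    - [0.0015,0,0,0,0,0]
    - [0,-0.001,0.0003,0,0,0]
    - [0,-0.0014,0.0005,0,0,0]
    - [0,-0.0014,0.0005,0,0,0]
    - [0,-0.0014,0.0005,0,0,0]
    - [0,-0.001,0.0003,0,0,0]
    - [0,-0.001,0.0003,0,0,0]
    - [0,-0.001,0.0003,0,0,0]

```text
t: 31.3
tcp_pos: [0.5574, 0.0331, 0.0554]
ee_rot: [0.528, -0.469, 0.529, 0.47]
force: [-2.4, -0.6, 1.0]
finger_gap: 0.0552
```

```bash
python3 plan.py
```

```text
t 31.3 tcp [0.5574 0.0331 0.0554] jawyaw 83.25 xaxis [-0.0017  0.0014 -1.    ] gap 0.0552 F [-2.4 -0.6  1. ] T [-0.15  0.43 -0.03] q [-0.08  0.22  1.82  0.    1.1  -1.54]
s -0.0628 lat 0.0001
```

Contact at s = -0.0628; expected home contact is about -0.061. I'll push on.

>>> arm_command:
  moves:
    - [0,-0.0012,0.0004,0,0,0]
    - [0,-0.0012,0.0004,0,0,0]
    - [0,-0.0012,0.0004,0,0,0]
    - [0,-0.0014,0.0005,0,0,0]
    - [0,-0.0014,0.0005,0,0,0]
    - [0,-0.0016,0.0005,0,0,0]
    - [0,-0.0016,0.0005,0,0,0]
    - [0,-0.0016,0.0005,0,0,0]
    - [0,-0.0016,0.0005,0,0,0]
    - [0,-0.0016,0.0005,0,0,0]

```text
t: 32.3
tcp_pos: [0.5571, 0.0336, 0.0507]
ee_rot: [0.518, -0.462, 0.539, 0.478]
force: [-8.4, -1.8, 3.6]
finger_gap: 0.0551
```

```bash
python3 plan.py .556 .0327 .055 83 1;python3 - <<'E'
import cv2
from plant import get_image
for n in("side",):cv2.imwrite(f"pics/{n}20.png",get_image(n)[:,:,::-1])
a=cv2.imread("pics/side20.png")[130:230,215:315]; cv2.imwrite("pics/s20b.png",cv2.resize(a,None,fx=6,fy=6,interpolation=cv2.INTER_CUBIC))
E
```

```text
t 32.3 tcp [0.5571 0.0336 0.0507] jawyaw 83.32 xaxis [-0.0374 -0.0034 -0.9993] gap 0.0551 F [-8.4 -1.8  3.6] T [-0.32  1.34  0.01] q [-0.08  0.25  1.79 -0.01  1.13 -1.53]
total rot [ 0.3 -0.4 -2.1] dist 0.005
[-0.0042, 0.0012, -0.001, 0.31, -0.45, -2.11]
s -0.063 lat 0.0006
```

View pics/s20b.png

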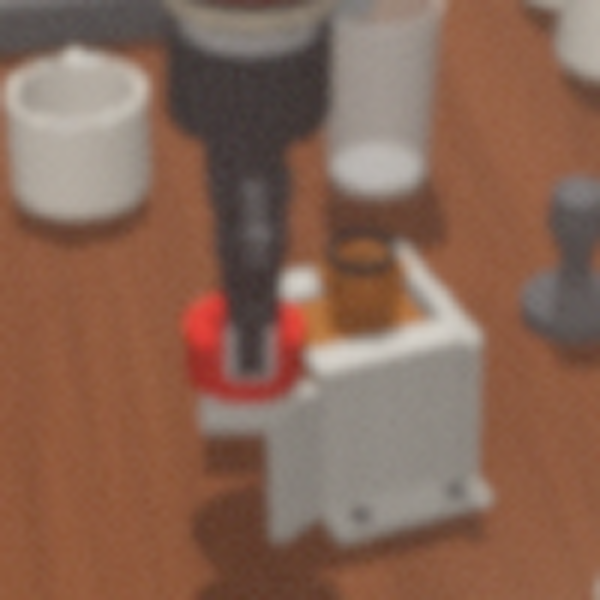

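>>> arm_command:
  moves:
    - [0,0.002,-0.0006,0,0,0]
    - [0,0.003,-0.001,0,0,0]
    - [0,0.003,-0.001,0,-0.1,-0.5]
    - [0,0.003,-0.001,0,-0.1,-0.6]
    - [-0.001,0.003,-0.001,0,-0.1,-0.4]
    - [-0.004,0,0,0,0,-0.3]
    - [-0.006,0,0,0,0,0]
    - [-0.007,0,0,0,0,0]
    - [-0.008,0,0,0,0,0]
    - [-0.008,0,0,0,0,0]

```text
t: 33.35
tcp_pos: [0.5435, 0.0308, 0.088]
ee_rot: [0.529, -0.471, 0.528, 0.469]
force: [0.5, -0.4, -0.8]
finger_gap: 0.0551
```

```bash
python3 plan.py .55 .0315 .126 83 10;python3 - <<'E'
import cv2
from plant import get_image
for n in("side",):cv2.imwrite(f"pics/{n}21.png",get_image(n)[:,:,::-1])
a=cv2.imread("pics/side21.png")[130:230,215:315]; cv2.imwrite("pics/s21b.png",cv2.resize(a,None,fx=6,fy=6,interpolation=cv2.INTER_CUBIC))
E
```

```text
t 33.35 tcp [0.5435 0.0308 0.088 ] jawyaw 83.3 xaxis [ 0.0018 -0.0011 -1.    ] gap 0.0551 F [ 0.5 -0.4 -0.8] T [-0.03  0.04 -0.03] q [-0.09  0.14  1.84 -0.    1.15 -1.54]
total rot [ 0.3 -0.   0.1] dist 0.039
[-0.0038, -0.0006, 0.0001, 0.03, -0.0, 0.01]
[-0.0038, -0.0006, 0.0001, 0.03, -0.0, 0.01]
[-0.0038, -0.0006, 0.0001, 0.03, -0.0, 0.01]
[-0.0038, -0.0006, 0.0001, 0.03, -0.0, 0.01]
[-0.0038, -0.0006, 0.0001, 0.03, -0.0, 0.01]
[-0.0038, -0.0006, 0.0001, 0.03, -0.0, 0.01]
[-0.0038, -0.0006, 0.0001, 0.03, -0.0, 0.01]
[-0.0038, -0.0006, 0.0001, 0.03, -0.0, 0.01]
[-0.0038, -0.0006, 0.0001, 0.03, -0.0, 0.01]
[-0.0038, -0.0006, 0.0001, 0.03, -0.0, 0.01]
s -0.0769 lat 0.0006
```

View pics/s21b.png

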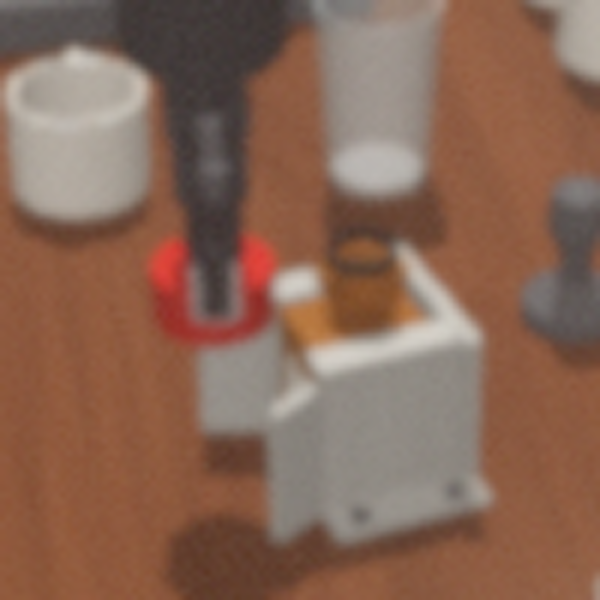

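Run:
```python
import cv2,numpy as np
f=lambda k:cv2.cvtColor(cv2.imread(f"pics/side{k}.png"),cv2.COLOR_BGR2GRAY)
t=f(21)[166:184,266:284]
def m(k):
    r=cv2.matchTemplate(cv2.resize(f(k)[158:192,258:292],None,fx=8,fy=8,interpolation=cv2.INTER_CUBIC),cv2.resize(t,None,fx=8,fy=8,interpolation=cv2.INTER_CUBIC),cv2.TM_CCOEFF_NORMED)
    _,v,_,l=cv2.minMaxLoc(r);return round(v,3),(l[0]/8-8,l[1]/8-8)
for k in(16,18,19,17,20,21):print(k,m(k))
from h import *
B=lambda s:[*(R2(.2004)@[s,0]+[.619,.0455]),.118]
print(proj('side',[B(0),B(-.003)]))
```

```text
16 (0.974, (-0.875, -0.125))
18 (0.966, (-0.875, -0.125))
19 (0.977, (-0.875, -0.125))
17 (0.693, (0.375, -0.5))
20 (0.997, (0.0, 0.0))
21 (0.999, (0.0, 0.0))
[[275.41658509 171.66020602]
 [274.45829161 171.89202358]]
```

>>> arm_command:
  moves:
    - [-0.004,-0.0003,0,0,0,0]
    - [-0.005,-0.0003,0,0,0,0]
    - [-0.005,-0.0003,0,0,0,0]
    - [-0.005,-0.0003,0,0,0,0]
    - [-0.005,-0.0003,0,0,0,0]
    - [-0.005,-0.0003,0,0,0,0]
    - [-0.005,0,0,0,0,0]
    - [-0.003,0,0,0,0,0]
    - [-0.001,0,0,0,0,0]
    - [0,0,0,0,0,0]

```text
t: 34.4
tcp_pos: [0.5469, 0.0305, 0.1318]
ee_rot: [0.529, -0.472, 0.527, 0.468]
force: [0.7, 0.5, -1.0]
finger_gap: 0.0549
```

```bash
python3 plan.py .619 .0455 .127 83 10
```

```text
t 34.4 tcp [0.5469 0.0305 0.1318] jawyaw 83.3 xaxis [ 0.0053 -0.0014 -1.    ] gap 0.0549 F [ 0.7  0.5 -1. ] T [-0.02 -0.04  0.03] q [-0.09  0.1   1.81 -0.    1.23 -1.54]
total rot [ 0.3 -0.   0.3] dist 0.074
[0.0005, -0.007, 0.0023, 0.03, -0.0, 0.03]
[0.0005, -0.007, 0.0023, 0.03, -0.0, 0.03]
[0.0005, -0.007, 0.0023, 0.03, -0.0, 0.03]
[0.0005, -0.007, 0.0023, 0.03, -0.0, 0.03]
[0.0005, -0.007, 0.0023, 0.03, -0.0, 0.03]
[0.0005, -0.007, 0.0023, 0.03, -0.0, 0.03]
[0.0005, -0.007, 0.0023, 0.03, -0.0, 0.03]
[0.0005, -0.007, 0.0024, 0.03, -0.0, 0.03]
[0.0005, -0.007, 0.0024, 0.03, -0.0, 0.03]
[0.0005, -0.007, 0.0024, 0.03, -0.0, 0.03]
s -0.0736 lat -0.0003
```

>>> arm_command:
  moves:
    - [0,-0.004,0.0013,0,0,0.1]
    - [0,-0.007,0.0023,0,0,0.1]
    - [0,-0.009,0.003,0,0,0.1]
    - [0,-0.009,0.003,0,0,0]
    - [0,-0.009,0.003,0,0,0]
    - [0,-0.009,0.003,0,0,0]
    - [0,-0.009,0.003,0,0,0]
    - [0,-0.006,0.002,0,0,0]
    - [0,-0.003,0.001,0,0,0]
    - [0,0,0,0,0,0]

```text
t: 35.4
tcp_pos: [0.6204, 0.046, 0.1301]
ee_rot: [0.528, -0.47, 0.529, 0.47]
force: [-0.3, 0.1, -0.6]
finger_gap: 0.055
```

```bash
python3 plan.py .619 .0455 .1215 83.2 1
```

```text
t 35.4 tcp [0.6204 0.046  0.1301] jawyaw 83.31 xaxis [-2.e-03 -5.e-04 -1.e+00] gap 0.055 F [-0.3  0.1 -0.6] T [ 0.01 -0.03 -0.02] q [-0.05  0.27  1.6  -0.    1.27 -1.51]
total rot [ 0.1 -0.  -0.1] dist 0.009
[0.0086, 0.0013, -0.0006, 0.11, -0.04, -0.11]
s 0.0015 lat 0.0002
```

>>> arm_command:
  moves:
    - [0.001,0.0005,-0.0002,0,0,0]
    - [0.001,0.0005,-0.0002,0,0,0]
    - [0.001,0.0003,-0.0001,0,0,-0.1]
    - [0.001,0,0,0,0,0]
    - [0.001,0,0,0,0,0]
    - [0.001,0,0,0,0,0]
    - [0.001,0,0,0,0,0]
    - [0.0005,0,0,0,0,0]
    - [0,0,0,0,0,0]
    - [0,0,0,0,0,0]

```text
t: 36.4
tcp_pos: [0.6177, 0.0453, 0.122]
ee_rot: [0.528, -0.47, 0.529, 0.47]
force: [0.5, -0.2, -0.1]
finger_gap: 0.0549
```

```bash
python3 plan.py .619 .0455 .1215 83.2 1;python3 - <<'E'
import cv2
from plant import get_image
for n in("side","top"):cv2.imwrite(f"pics/{n}22.png",get_image(n)[:,:,::-1])
a=cv2.imread("pics/side22.png")[140:210,240:305]; cv2.imwrite("pics/s22b.png",cv2.resize(a,None,fx=8,fy=8,interpolation=cv2.INTER_CUBIC))
a=cv2.imread("pics/top22.png")[165:215,215:275]; cv2.imwrite("pics/t22c.png",cv2.resize(a,None,fx=12,fy=12,interpolation=cv2.INTER_CUBIC))
from h import *
B=lambda s,l,z:[*(R2(.2004)@[s,l]+[.619,.0455]),z]
for z in(.13,.135,.14):
    c=cyl(.619,.0455,z,z,.029);p=((proj('side',c)-[240,140]+.5)*8-.5);print(z,'lid rim lowest row',p[:,1].max().round(0),'cols',p[:,0].min().round(0),p[:,0].max().round(0))
print('seal front row at z=.12',((proj('side',cyl(.619,.0455,.12,.12,.016))-[240,140]+.5)*8-.5).max(0))
E
```

```text
t 36.4 tcp [0.6177 0.0453 0.122 ] jawyaw 83.3 xaxis [-8.e-04 -8.e-04 -1.e+00] gap 0.0549 F [ 0.5 -0.2 -0.1] T [ 0.   -0.05 -0.01] q [-0.05  0.28  1.62 -0.    1.25 -1.51]
total rot [ 0.1 -0.1 -0. ] dist 0.001
[0.0005, -0.0013, 0.0003, 0.1, -0.05, -0.04]
s -0.0013 lat 0.0001
0.13 lid rim lowest row 273.0 cols 205.0 369.0
0.135 lid rim lowest row 261.0 cols 205.0 369.0
0.14 lid rim lowest row 249.0 cols 205.0 369.0
seal front row at z=.12 [331.69812464 276.49263101]
```

View pics/s22b.png

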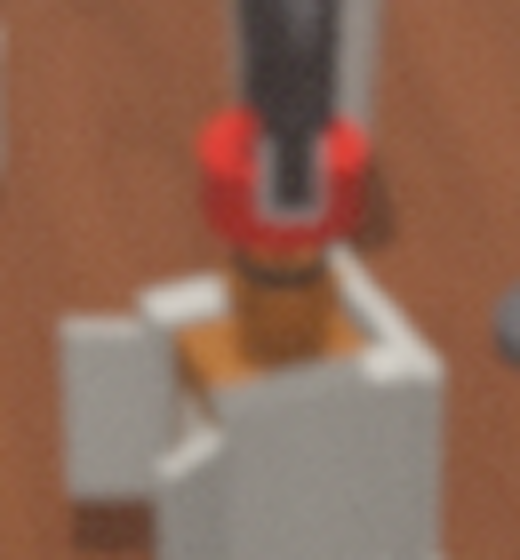

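View pics/t22c.png

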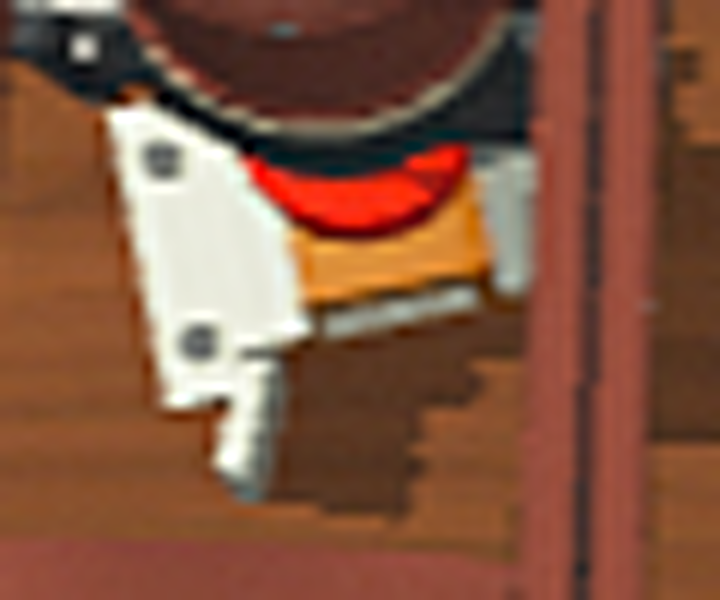

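View pics/side22.png

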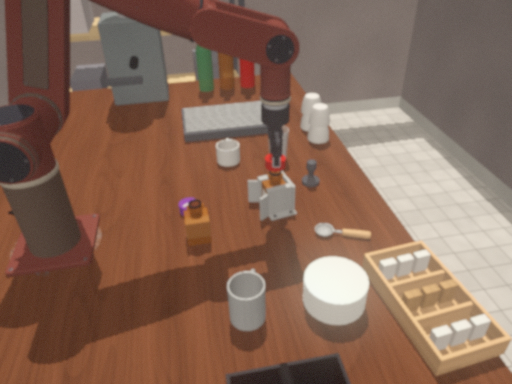

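>>> arm_command:
  moves:
    - [0.0005,-0.0003,0.0001,0,0,0]
    - [0.0005,-0.0003,0.0001,0,0,0]
    - [0.0005,-0.0002,0.0001,0,0,0]
    - [0.0003,0,0,0,0,0]
    - [0,0,0,0,0,0]
    - [0,0,0,0,0,0]
    - [0,0,0,0,0,0]
    - [0,0,0,0,0,0]
    - [0,0,0,0,0,0]
    - [0,0,0,0,0,0]

```text
t: 37.5
tcp_pos: [0.6187, 0.0456, 0.1201]
ee_rot: [0.528, -0.47, 0.529, 0.47]
force: [0.2, 0.1, -0.1]
finger_gap: 0.0549
```

```bash
python3 plan.py;python3 - <<'E'
import cv2
from plant import get_image
for n in("side",):cv2.imwrite(f"pics/{n}23.png",get_image(n)[:,:,::-1])
a=cv2.imread("pics/side23.png")[140:210,240:305]; cv2.imwrite("pics/s23b.png",cv2.resize(a,None,fx=8,fy=8,interpolation=cv2.INTER_CUBIC))
E
```

```text
t 37.5 tcp [0.6187 0.0456 0.1201] jawyaw 83.3 xaxis [-6.e-04 -8.e-04 -1.e+00] gap 0.0549 F [ 0.2  0.1 -0.1] T [0.03 0.02 0.05] q [-0.05  0.28  1.62 -0.    1.25 -1.51]
s -0.0003 lat 0.0002
```

View pics/s23b.png

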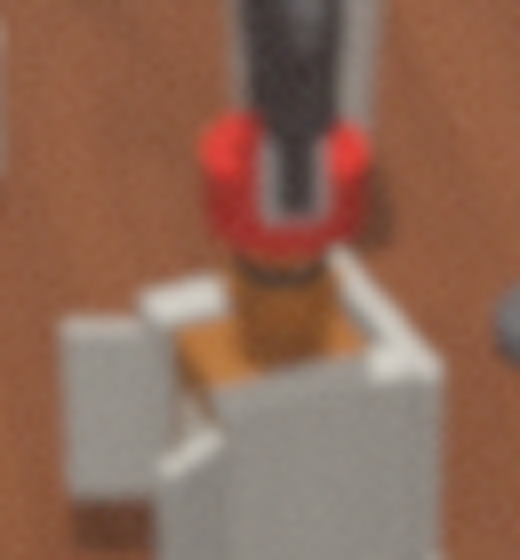

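```bash
python3 -c "
from plant import env
print(env.finish_job())"
```

```text
the job is handed in; nothing more can be done
None
```

I handed the job in at 37.5 s, with the jar home in the brace and its lid off. The gripper holds the lid level about 14–17 mm above the open mouth.

- **Into the brace:** I gripped the amber jar (red lid, white bar, farthest from the base) by its tight lid. I carried it in under the lips until it met the back stop.
- **Lid:** I turned it about 70° anticlockwise. The torque then fell to zero and the lid rose about 3.7 mm, so I lifted it off.
- **Check that failed:** After the lift, both views showed the jar about 3 mm short of the stop. It seems to have twisted inside the channel while I turned the lid.
- **How I fixed it:** A push on the neck only rocked the jar, and it sprang back. A push low on its rear face with the held lid's rim moved it about 2.7 mm, and it stayed there when I backed off. This push came after the lid was first lifted, so that lift was not the last movement before handing in.
- **Last checks:** In both views the jar sits within about 1 mm of home and square to the lips. Tool tilt was under 0.1°, and the lid was centred over the mouth to about 1 mm by tool position.
- **Other things:** In the last full picture the other things looked unmoved.
- **Numbers that disagreed:**
  - The lid's height came out as 14 mm from the arm's position and about 16–17 mm from the picture.
  - The finger tips looked about 25 mm higher than the stated tool geometry implied, so I set the grip height by the pictures.

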